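# Set the target height and steer the laser spot into the ring

### The arm

A 6-joint arm with a two-finger parallel gripper is mounted at the origin on a cart in front of the work surface, level with it; the furniture and walls round the work are solid. World frame = base frame: x ahead of the robot, y to its left, z up, the work surface at z = 0. Lengths are in mm, angles in rad, forces in N, time in s.
With the tool pointing down it reaches from about 325 to 900 mm from the base axis. Payload 6.1 kg.
Tool frame: the origin (TCP) lies midway between the tips of the shut fingers; the grasp point (between the pads) lies 19 mm behind it; z points along the fingers, y is the direction in which the jaws open and shut (so a half turn about z gives the same grasp; the last joint's range is limited). The gripper opens to 87 mm and grips with 3 to 60 N. Pads are 19 mm wide; open, the fingers measure 117 mm over their backs; the gripper's body (75 mm by 190 mm) begins 51 mm behind the grasp point.
Start: joints at [1.152, 0.22, 1.526, -0, 1.395, -0.126], TCP at [180.395, 598.392, 222.538] pointing down, gripper open.
Joint ranges: [-2.98, 2.98], [-0.91, 2.08], [0.09, 2.57], [-1.24, 4.39], [0.2, 2.65], [-2.68, 2.68]. Speed limits (rad/s): [2.57, 2.57, 3.01, 3.14, 3.14, 3.14].

### API

Orientations are given as a unit quaternion [x, y, z, w].
In Python, from bench import ctrl, viewer, ticket gives the robot as it stands.
- The arm moves only by the shell command python3 -m inch 'ROWS' [OPENING] [FORCE]. ROWS is JSON, a list of rows, each a list of 2 entries, a list of its own where there are three numbers: the shift along the tool's x, y, z in mm, then the turn about the tool's z in rad. In form: [[[tx, ty, tz], twist], ...]. A call has 1 to 20 rows; each row is the pose to reach, as a shift and turn from the pose measured when the call began, along the tool's axes at that moment; what a row does not reach only later rows make up. A row lasts 1/8 s, in which the tool goes at most 62.5 mm and 10.7 degrees, less where a joint would pass 70% of its speed; a pose out of reach is approached as far as the arm can. A call with a gripper value outside its range is refused whole. OPENING is the opening, from 0 (shut) to 1 (fully open), set as the call begins (- or left out, the last holds). The fingers move at their own pace and stop on an object; FORCE is the grip in N (left out, the last holds). Time passes only in rows, so rows that repeat a pose let the fingers close. It gives the time, the measured TCP pose, the force and the opening at its end, in the units of the state.
- ctrl.observe(): the state, without advancing time (a new reading comes with each control period).
- viewer.capture(name): name is "scene" or "top" or "wrist"; returns (picture, depth): 400x640x3 uint8, blue, green, red; 400x640 float32, mm along the optical axis (not along the pixel's ray), 0 where there is no reading.
- viewer.calibration(name): a dict with "fx", "fy", "cx", "cy" (pixels), "k1" (the pictures are not rectified: a ray, as slopes to the right and down, at radius r is drawn at 1 + k1 r^2 times it, then the intrinsics apply), "position" and "orientation" of the camera in the world; the wrist camera has in their place "mount" (4x4, takes a point from camera to tool coordinates, whose origin is the TCP and whose axes are the flange's). Camera axes: x right, y up, looking along -z (the intrinsics and any distortion apply to the point x, -y, -z); pixel columns grow to the right and rows downward; lengths in mm; the calibration is good to about 2 mm. A picture is of the moment at which its call begins: read the wrist's pose just before it. calibration takes no time and is no camera call.
- ticket.sign_off(): hands the job in, once; it reports no verdict.
The state is a dict: "time": time; "joint_positions": joint angles; "joint_velocities": joint speeds; "joint_efforts": joint torques, N m; "tcp_pos": TCP position; "tool_rot": TCP orientation; "contact_force": force on the tool from outside, world axes, zero at the start; "wrist_torque": the same for the moment, N m; "finger_gap": finger opening in mm.
Only numpy, scipy, OpenCV 4.12 (cv2) and the standard library are available. Lean on these libraries where they do the work, as an engineer would, in place of code of your own. Each camera call takes 0.05 s, during which the arm holds its last target.

### The job

Line up the laser on the breadboard: first crank the handwheel on the target stand until the carriage's pointer is level with the red index on the scale, then turn the mirror mount's two ball-lever screws, the yellow and the blue one, in turn until the red spot lies wholly inside the small ring on the white card. Do not touch the mirror, the target card or its carriage, and leave the things lying and standing around where they are.

Things in the scene. Friction and masses are not known exactly. Their poses are not given: they have to be found in the camera images.
- breadboard: black optical breadboard with a grid of holes, 260 (x) x 320 (y) x 12 thick, fixed on the bench, turned a little; origin at the centre of its underside, x away from the robot, y left, z up. On it: silver laser tube in a clamp (right front, 96 high), mirror mount (left front), target stand (rear; column 151 high, white card to its left facing the robot)
- handwheel (a joint): black handwheel, 68 diameter, level on top of the target stand (rim 159 to 167 above the bench), on an upright screw; rad, positive anticlockwise seen from above. One turn anticlockwise lowers carriage, pointer and card by 12 mm, clockwise raises them. About 0.06 N m turns it (2 to 3 N at the peg); it stays where it is left. At the start the carriage is 8 to 24 mm too high
- crank_peg (a point): middle of the handwheel's upright crank peg, a round black handle, 12 diameter, 168 to 200 above the bench, 26 from the wheel's axis; it goes round with the wheel
- crank_axis (a point): the point on the handwheel's axis at the height of the peg's middle, 184 above the bench
- carriage: black carriage block, 16 x 36 x 32, on the front of the column, with a rail that carries the upright white card (90 wide x 94 tall x 3, middle about 90 left of the column, black cross and ring in its middle, top edge at most 142 above the bench); rises and falls with the screw. Not to be touched, nor the card. Origin level with the ring's centre
- pointer (a point): tip of the carriage's small yellow pointer (2 thick), over the white scale on the column's right side; same height as the ring's centre
- index (a point): middle of the red index clamped on the scale, 12 wide x 6 tall: the height to set. The pointer is level with it when its tip is within the red's height, i.e. within 3 mm up or down of this point. The index stays where it is
- ring (a point): centre of the black ring (inner diameter 18, outer 22) on the target card, just in front of its face; the card is clamped a few mm left or right on its rail and rises and falls with the carriage
- spot (a point): centre of the bright red laser spot on the card, 8 diameter with a faint glow round it. It lies wholly inside the ring when its centre is within 5 mm of the ring's centre
- height_lever (a joint): screw with a yellow ball lever, on top of the mirror head, in the middle above the mirror: rad, positive anticlockwise seen from above, -1.55 to 1.55; at 0 the lever points along the mount, 45 degrees to right and front. Clockwise (angle falling) raises the spot 16 mm a radian, with no sideways motion. About 0.06 N m turns it (2 N at the ball); it stays where it is left
- height_lever_ball (a point): centre of the yellow ball, 16 diameter, 32 from its screw's axis, 126 above the bench, at the end of a level steel rod 6 thick. The highest thing under its path is the mirror head's top bar (78 x 22, top 111 above the bench)
- height_lever_axis (a point): the point on the height lever's screw axis at the height of the ball's centre; the screw's round head is 17 in diameter, up to 133 above the bench
- side_lever (a joint): screw with a blue ball lever, on the black drive box at the left rear end of the mirror mount, 64 from the other screw: rad, positive anticlockwise seen from above, -1.55 to 1.55; at 0 the lever points straight out, 45 degrees to left and rear. Anticlockwise moves the spot 16 mm a radian to the left (breadboard +y), not up or down, and swivels the mirror head a little. As stiff as the other
- side_lever_ball (a point): centre of the blue ball, 16 diameter, 32 from its screw's axis, 126 above the bench, on a rod like the yellow one; the drive box below it (26 x 28) is 112 high
- side_lever_axis (a point): the point on the side lever's screw axis at the height of the ball's centre; head as on the other screw
- mirror_plate: dark tilting plate, 58 x 50 x 7, with the round mirror, in the black yoke of the mirror head below the yellow lever; origin at the mirror's centre, 72 above the bench, x axis out of the mirror (45 degrees to right and rear). It tilts slightly as the levers turn. Not to be touched
- pump_bottle: white solvent bottle with blue pump top, round, 66 diameter, 137 tall, standing, standing on the breadboard (it stands at the left front, middle or right rear); origin at the centre of its underside; a bystander
- bulb_blower: black rubber bulb dust blower with a thin spout pointing up, 58 diameter, 112 tall, standing, standing on the breadboard (it stands at the left front, middle or right rear); origin at the centre of its underside; a bystander
- oil_bottle: small yellow oil bottle with a red nozzle, 36 diameter, 93 tall, standing, standing on the breadboard (it stands at the left front, middle or right rear); origin at the centre of its underside; a bystander
- loupe: black eye loupe, 37 diameter, 41 tall, standing, on the breadboard at its left rear; origin at the centre of its underside; a bystander
- tweezers_1: steel tweezers lying flat, 14 x 124 x 10, on the breadboard at its right front; origin at the centre of its underside; a bystander
- power_bank: white battery pack lying flat, 118 x 62 x 18, on the bench just right of the breadboard; origin at the centre of its underside; a bystander
- heat_sink: finned aluminium heat sink, 36 x 44 x 19, on the bench just left of the breadboard; origin at the centre of its underside; a bystander
- usb_stick: black memory stick with a metal plug, 18 x 51 x 9, on the bench just left of the breadboard; origin at the centre of its underside; a bystander

How it is judged:
By the outcome, as a careful person would: the job done as asked, in the order asked, and still so for the second after the job is handed in, with the robot touching nothing.
It also fails if it takes over 58 s, if anything falls off the work surface, if the arm or the gripper's body presses on something with over 40 N, if the wrist force passes 120 N, or if a joint passes its speed limit or range.

## Working session

There is one attempt and no reset: what is moved stays moved. The work goes in short steps, Python scripts to look and compute and a shell command to move; the robot and the scene stay as the last step left them, time stands still between calls to the robot, and variables do not carry over. Pictures are saved under pics/ and viewed, and the job is handed in when it is done.

```bash
ls; mkdir -p pics; cat > h.py <<'E'
import numpy as np, cv2
from scipy.spatial.transform import Rotation as R
from bench import ctrl, viewer, ticket
def cam(name, st=None):
    c=viewer.calibration(name)
    if 'mount' in c:
        T=np.eye(4);T[:3,:3]=R.from_quat(st['tool_rot']).as_matrix();T[:3,3]=st['tcp_pos']
        M=T@np.array(c['mount'])
    else:
        M=np.eye(4);M[:3,:3]=R.from_quat(c['orientation']).as_matrix();M[:3,3]=c['position']
    return c,M
def ray(c,M,u,v):
    xd=(u-c['cx'])/c['fx'];yd=(v-c['cy'])/c['fy']
    x,y=xd,yd
    for _ in range(20):
        s=1+c['k1']*(x*x+y*y);x,y=xd/s,yd/s
    return M[:3,3],M[:3,:3]@np.array([x,-y,-1.])
def atz(c,M,u,v,z):
    o,d=ray(c,M,u,v);return o+d*(z-o[2])/d[2]
def atd(c,M,u,v,dep):
    o,d=ray(c,M,u,v);return o+d*dep
def proj(c,M,p):
    q=M[:3,:3].T@(np.array(p)-M[:3,3]);x,y=q[0]/-q[2],-q[1]/-q[2]
    s=1+c['k1']*(x*x+y*y);return c['fx']*x*s+c['cx'],c['fy']*y*s+c['cy']
def crop(img,u0,v0,u1,v1,k,fn):
    cv2.imwrite(fn,cv2.resize(img[v0:v1,u0:u1],None,fx=k,fy=k,interpolation=cv2.INTER_CUBIC))
E
python3 - <<'E'
from h import *
import pickle
st=ctrl.observe();print(st)
for n in ['scene','top','wrist']:
    s=ctrl.observe();p,d=viewer.capture(n)
    cv2.imwrite(f'pics/{n}0.png',p);pickle.dump((s,p,d),open(f'{n}0.pkl','wb'))
    print(n,viewer.calibration(n))
E
```

```text
pics
{'time': 0.0, 'joint_positions': array([ 1.15189834e+00,  2.21235485e-01,  1.52763293e+00, -3.49805186e-05,
        1.39467419e+00, -1.26101042e-01]), 'joint_velocities': array([-0.00098056,  0.00026961,  0.0009539 , -0.00073272,  0.002108  ,
        0.0013397 ]), 'joint_efforts': array([-9.27071778e-04, -4.94576812e+01, -3.87397993e+01,  6.99788751e-02,
        5.63882093e-02, -1.31661118e-04]), 'tcp_pos': array([180.15371185, 597.81940159, 221.41989926]), 'tool_rot': array([ 1.45872967e-01,  9.89302849e-01, -9.43636301e-04, -2.45823765e-04]), 'contact_force': array([ 0.50264599, -0.28565898,  0.30320047]), 'wrist_torque': array([ 0.03910236, -0.01960274,  0.01374848]), 'finger_gap': 86.80162699976935}
scene {'fx': 488.3233921324848, 'fy': 488.3233921324848, 'cx': 317.08321015380915, 'cy': 201.21725304906704, 'k1': -0.001959423581275495, 'position': array([ 130.21728965, -627.42726123,  840.81552742]), 'orientation': array([ 0.36258308, -0.13303141, -0.29572239,  0.87371873])}
top {'fx': 464.3678983367935, 'fy': 464.3678983367935, 'cx': 319.8666228450642, 'cy': 204.96249927912555, 'k1': -0.054692487161514244, 'position': array([ 353.19934985,  -41.30831346, 1134.59210719]), 'orientation': array([-0.07546545,  0.07966747,  0.73024502, -0.67431467])}
wrist {'fx': 349.9402673775027, 'fy': 349.9402673775027, 'cx': 314.13386424479637, 'cy': 193.6322804372497, 'k1': -0.07646051489718152, 'mount': array([[ 1.01981932e-03,  9.66246280e-01,  2.57618103e-01,
         7.11312583e+01],
       [ 9.99999408e-01, -1.08334854e-03,  1.04661833e-04,
         3.59780229e-01],
       [ 3.80219303e-04,  2.57617843e-01, -9.66246812e-01,
        -1.61799296e+02],
       [ 0.00000000e+00,  0.00000000e+00,  0.00000000e+00,
         1.00000000e+00]])}
```

View pics/scene0.png

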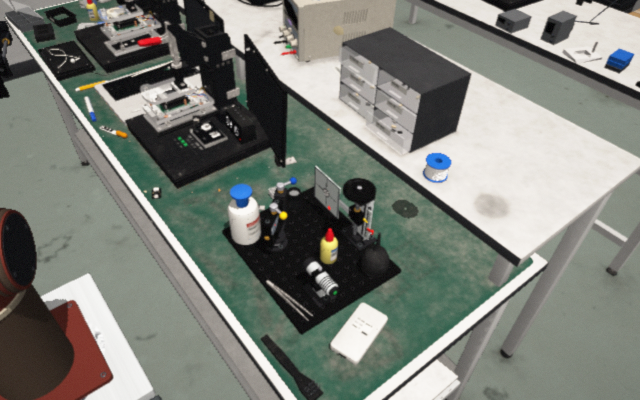

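View pics/top0.png

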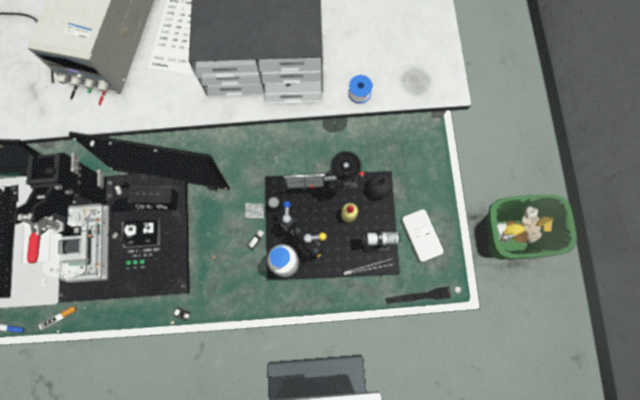

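View pics/wrist0.png

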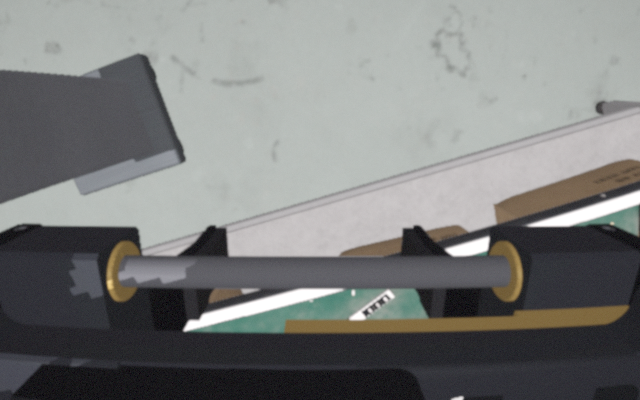

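The scene view shows the board around (310,250), with the handwheel at (360,188), the yellow ball at (284,215) and the blue ball at (293,181). The top view shows the wheel at (345,165). I'll enlarge both.

```bash
python3 - <<'E'
from h import *
import pickle
s,p,d=pickle.load(open('scene0.pkl','rb'));crop(p,215,150,415,300,4,'pics/s0c.png')
s,p,d=pickle.load(open('top0.pkl','rb'));crop(p,240,140,440,290,4,'pics/t0c.png')
E
```

```text
(no output)
```

View pics/s0c.png

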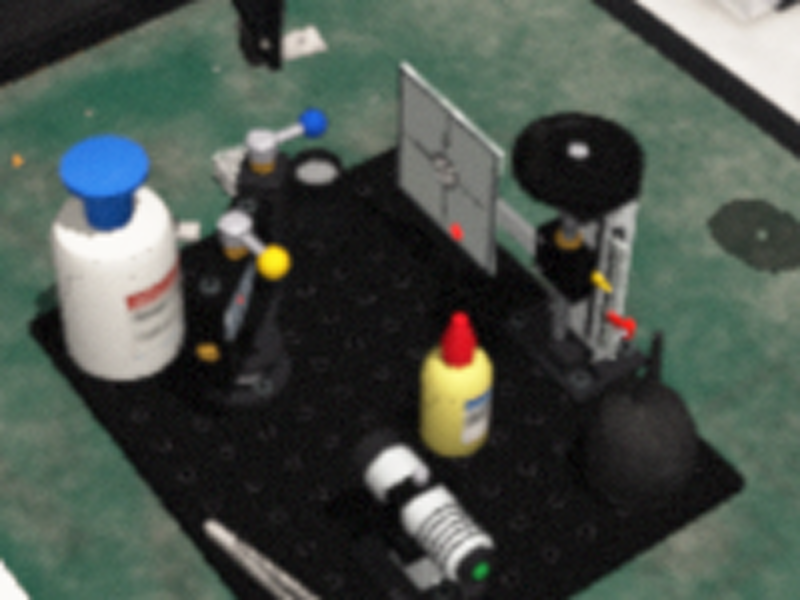

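View pics/t0c.png

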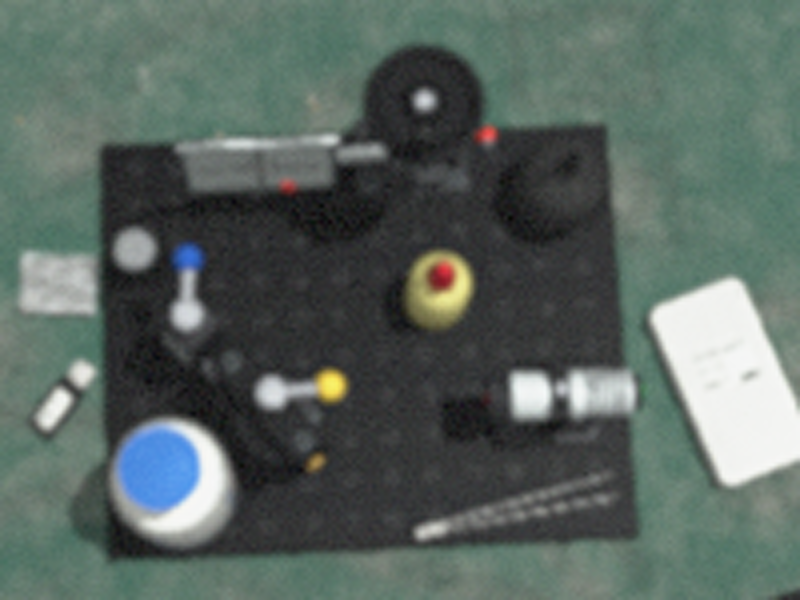

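The scene crop shows the pointer at about (604,282), the index at (622,325), the spot at (457,232) and the ring at (445,170). In the top crop the yellow axis and ball are at (272,392)/(331,386), and the blue ones at (186,316)/(188,257). The black peg doesn't stand out, so I'll use depth and contrast.

```bash
python3 - <<'E'
from h import *
import pickle
s,p,d=pickle.load(open('top0.pkl','rb'));c,M=cam('top')
f=lambda a,b:(240+(a+.5)/4-.5,140+(b+.5)/4-.5)
for n,a,b,z in [('wheel',424,100,168),('yax',272,392,133),('yball',331,386,126),('bax',186,316,133),('bball',188,257,126),('bd RL',103,147,12),('RR',604,127,12),('FR',636,538,12),('FL',110,557,12),('pump',160,468,137),('oil',440,275,93),('blow',570,160,112)]:
    u,v=f(a,b);print(n,atz(c,M,u,v,z).round(1), atd(c,M,u,v,d[int(round(v)),int(round(u))]).round(1))
S,P,D=pickle.load(open('scene0.pkl','rb'));C,N=cam('scene')
for n,a,b in [('wheel',578,150),('yball',273,262),('bball',313,124),('yax',235,225),('bax',262,145),('pointer',604,282),('index',622,325),('spot',457,232),('ring',445,170)]:
    u,v=f(a,b);u-=25;v+=10
    print(n,(round(u,1),round(v,1)),atd(C,N,u,v,D[int(round(v)),int(round(u))]).round(1))
# peg : points with z 172..205 near wheel
for nm,(c_,M_,d_,box) in {'top':(c,M,d,(320,145,375,190)),'scene':(C,N,D,(325,160,400,215))}.items():
    L=[]
    for v in range(box[1],box[3]):
        for u in range(box[0],box[2]):
            q=atd(c_,M_,u,v,d_[v,u])
            if 178<q[2]<215 and d_[v,u]>0:L.append([u,v,*q])
    L=np.array(L);print(nm,len(L)); 
    if len(L): print(L.mean(0).round(1)); print(L[:25].round(0))
img=np.clip(P.astype(float)*4,0,255).astype(np.uint8);a=cv2.resize(img[160:215,330:390],None,fx=7,fy=7,interpolation=cv2.INTER_CUBIC)
img=np.clip(p.astype(float)*4,0,255).astype(np.uint8);b=cv2.resize(img[145:200,320:375],None,fx=7,fy=7,interpolation=cv2.INTER_CUBIC)
cv2.imwrite('pics/wheel.png',np.hstack([a,b])[:, :800])
E
```

```text
wheel [ 654.  -118.7  168. ] [ 653.5 -118.6  169.4]
yax [506.1 -23.9 133. ] [505.8 -24.  134.6]
yball [507.9 -56.3 126. ] [506.6 -56.2 134.6]
bax [551.8  20.1 133. ] [551.9  20.1 132.5]
bball [586.5  17.2 126. ] [585.2  16.9 131.9]
bd RL [688.   72.7  12. ] [688.   72.7  11.8]
RR [ 675.8 -242.7   12. ] [ 353.2  -41.3 1134.6]
FR [ 418.7 -233.2   12. ] [ 419.5 -235.5   -1.6]
FL [432.6  82.4  12. ] [432.4  81.9  15.9]
pump [469.1  39.1 137. ] [467.8  38.2 148.2]
oil [ 572.1 -124.3   93. ] [ 569.9 -123.5  103.4]
blow [ 629.1 -203.2  112. ] [ 632.1 -204.9  100.8]
wheel (359.1, 187.1) [ 650.7 -115.6  169.7]
yball (282.9, 215.1) [502.  -57.6 132.5]
bball (292.9, 180.6) [580.   16.3 130. ]
yax (273.4, 205.9) [501.3 -24.8 132.8]
bax (280.1, 185.9) [547.5  17.7 131.4]
pointer (365.6, 220.1) [ 660.  -136.1   83.8]
index (370.1, 230.9) [ 656.  -156.6   70.5]
spot (328.9, 207.6) [639.1 -38.6  55.5]
ring (325.9, 192.1) [640.8 -23.9  91.7]
top 37
[ 344.9  173.6  626.4 -113.4  193.6]
[[ 344.  170.  633. -112.  198.]
 [ 345.  170.  633. -114.  198.]
 [ 346.  170.  633. -116.  197.]
 [ 343.  171.  631
[... 880 characters left out ...]
 198.]
 [ 350.  181.  627. -112.  197.]
 [ 351.  181.  626. -116.  200.]
 [ 347.  182.  620. -111.  197.]
 [ 348.  182.  621. -113.  198.]
 [ 349.  182.  623. -113.  197.]
 [ 350.  182.  624. -115.  198.]
 [ 351.  182.  625. -117.  199.]
 [ 352.  182.  628. -116.  196.]
 [ 347.  183.  619. -112.  196.]
 [ 348.  183.  621. -113.  195.]
 [ 349.  183.  621. -116.  197.]
 [ 350.  183.  624. -116.  196.]
 [ 351.  183.  625. -118.  197.]
 [ 352.  183.  627. -118.  196.]
 [ 347.  184.  619. -113.  194.]
 [ 348.  184.  621. -114.  194.]
 [ 349.  184.  622. -115.  194.]
 [ 350.  184.  622. -118.  195.]
 [ 351.  184.  624. -119.  195.]
 [ 352.  184.  627. -118.  193.]
 [ 347.  185.  619. -113.  191.]]
```

View pics/wheel.png

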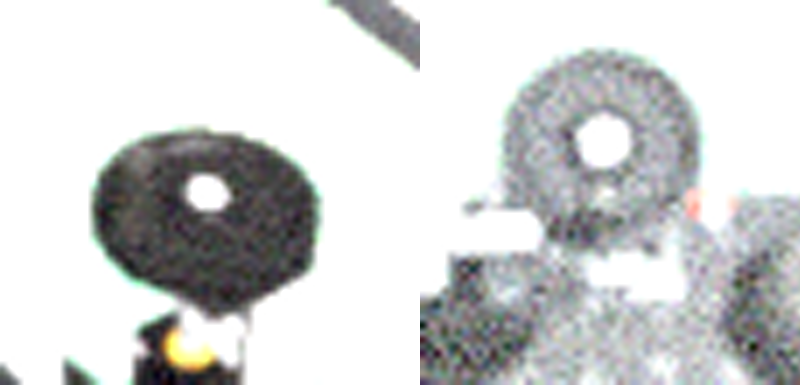

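The peg is found: its top is near (627,-113), 26 from the axis at about (652,-117), pointing at the robot. Next I'll write a helper that prints tool-frame shifts, then move above the peg for a wrist look.

```bash
cat >> h.py <<'E'
def rows(targets, st=None, ndig=1):
    """targets: list of (x,y,z,yaw change rad about world z)"""
    st=st or ctrl.observe();Rm=R.from_quat(st['tool_rot']).as_matrix()
    out=[]
    for t in targets:
        v=Rm.T@(np.array(t[:3])-st['tcp_pos']);tw=-t[3] if len(t)>3 else 0
        out.append([[round(float(a),ndig) for a in v],round(tw,3)])
    print(out)
E
python3 - <<'E'
from h import *
rows([(220,500,320),(300,370,320),(400,220,320),(500,60,320),(580,-70,320),(615,-108,250)])
E
```

```text
[[[-66.4, -82.5, -98.2], 0], [[-180.5, -183.8, -98.1], 0], [[-319.5, -298.6, -97.9], 0], [[-461.5, -422.9, -97.8], 0], [[-575.6, -524.3, -97.7], 0], [[-620.1, -550.5, -27.6], 0]]
```

```bash
python3 -m inch '[[[-30,-40,-50],0],[[-66,-82,-98],0],[[-105,-117,-98],0],[[-143,-151,-98],0],[[-180,-184,-98],0],[[-227,-222,-98],0],[[-273,-260,-98],0],[[-320,-299,-98],0],[[-367,-340,-98],0],[[-414,-381,-98],0],[[-461,-423,-98],0],[[-499,-457,-98],0],[[-537,-490,-98],0],[[-576,-524,-98],0],[[-600,-540,-70],0],[[-620,-550,-28],0],[[-620,-550,-28],0],[[-620,-550,-28],0]]' 0.35 20
python3 - <<'E'
from h import *
s=ctrl.observe();p,d=viewer.capture('wrist');cv2.imwrite('pics/w1.png',p)
import pickle;pickle.dump((s,p,d),open('w1.pkl','wb'))
cv2.imwrite('pics/w1b.png',np.clip(p.astype(float)*3,0,255).astype(np.uint8))
print(s['joint_positions'],s['tcp_pos'],s['tool_rot'],s['time'])
E
```

```text
time: 2.4
tcp_pos: [615.0, -107.2, 251.2]
tool_rot: [0.146, 0.989, -0.001, -0.0]
contact_force: [0.4, -0.2, 0.3]
finger_gap: 30.0
[-2.98079325e-01  2.01963421e-01  1.49410915e+00 -1.25524868e-03
  1.44562328e+00 -1.57600885e+00] [ 615.03396945 -107.17922661  251.24852368] [ 1.45833061e-01  9.89309015e-01 -6.07769062e-04 -1.45073659e-04] 2.4
```

View pics/w1b.png

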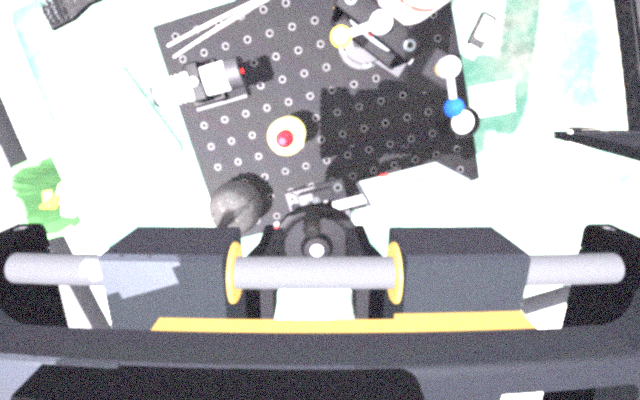

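The wrist view (image up is towards the robot) shows the wheel between the fingers with its hub at (316,250) and the peg around (316,215). I'll zoom in.

```bash
python3 - <<'E'
from h import *
import pickle
s,p,d=pickle.load(open('w1.pkl','rb'));c,M=cam('wrist',s)
b=np.clip(p.astype(float)*5,0,255).astype(np.uint8);crop(b,260,185,380,275,6,'pics/w1c.png')
L=[]
for v in range(185,260):
    for u in range(270,370):
        if d[v,u]>0:
            q=atd(c,M,u,v,d[v,u])
            if 150<q[2]<215: L.append([u,v,*q])
L=np.array(L);t=L[L[:,4]>188];print(len(t),t.mean(0).round(1),t.min(0).round(1),t.max(0).round(1))
print('hub',atd(c,M,316,250,d[250,316]),atz(c,M,316,250,169))
print('tcp px',proj(c,M,s['tcp_pos']))
E
```

```text
277 [ 311.8  227.8  624.1 -111.2  196.7] [ 303.   218.   619.6 -117.5  188. ] [ 320.   237.   631.1 -105.9  200.9]
hub [ 651.15719305 -116.31178854  170.76102169] [ 651.91343626 -116.53121276  169.        ]
tcp px (np.float64(313.3904722429133), np.float64(247.72245948235906))
```

View pics/w1c.png

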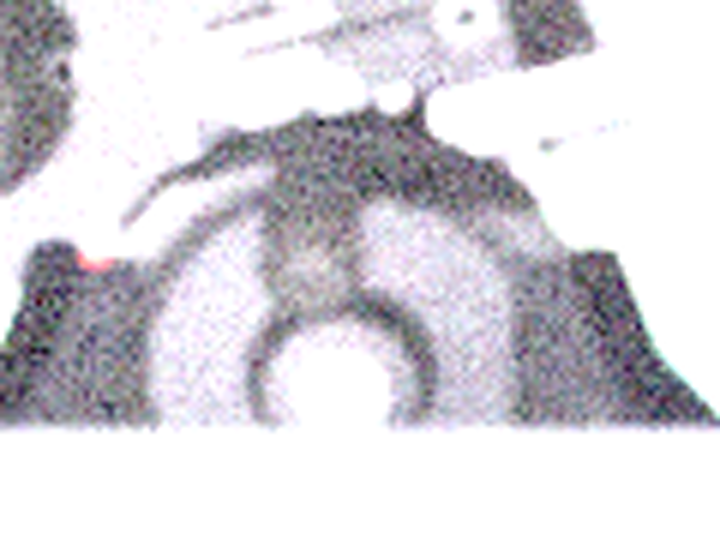

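```bash
python3 - <<'E'
from h import *
import pickle
s,p,d=pickle.load(open('scene0.pkl','rb'));c,M=cam('scene')
crop(p,345,200,385,240,18,'pics/s0d.png')
for z in (60,65,70,75,80,85,90,95): print(z,np.round(proj(c,M,(643,-143,z)),1),np.round(proj(c,M,(650,-140,z)),1))
E
```

```text
60 [360.9 233.1] [362.4 230.8]
65 [361.1 231.6] [362.6 229.3]
70 [361.3 230. ] [362.8 227.7]
75 [361.5 228.4] [363.  226.1]
80 [361.7 226.8] [363.2 224.5]
85 [361.8 225.2] [363.4 222.9]
90 [362.  223.6] [363.6 221.3]
95 [362.2 222. ] [363.8 219.7]
```

View pics/s0d.png

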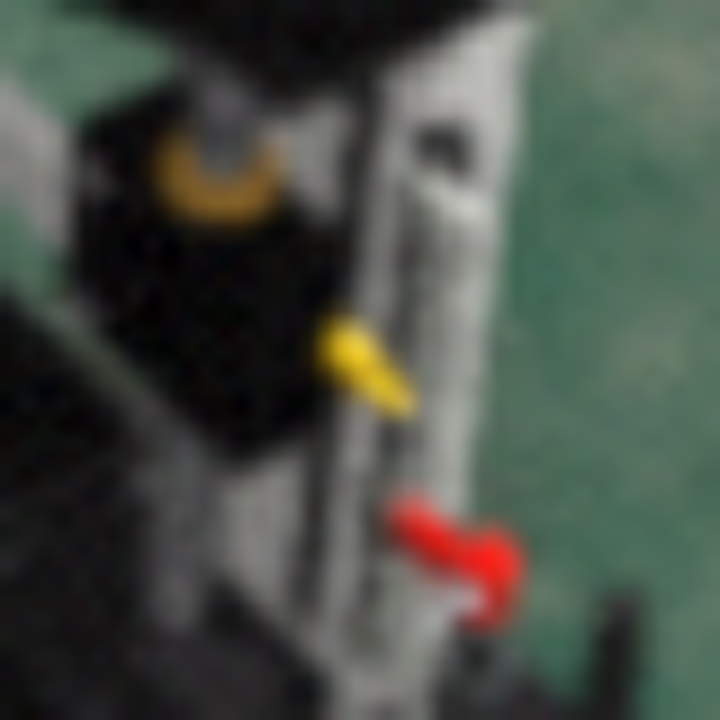

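```bash
python3 - <<'E'
from h import *
c,M=cam('scene')
b=np.array((646,-140,80.))
for v in [(1,0,0),(0,1,0),(0,0,1)]: print(v,(np.array(proj(c,M,b+10*np.array(v)))-proj(c,M,b))*18/10)
import pickle
s,p,d=pickle.load(open('scene0.pkl','rb'))
f=lambda a,b:(345+(a+.5)/18-.5,200+(b+.5)/18-.5)
for a,b in [(408,405),(350,350),(400,515),(430,537),(465,558),(495,565),(430,460),(380,460),(470,460),(440,300)]:
    u,v=f(a,b);print((a,b),atd(c,M,u,v,d[int(round(v)),int(round(u))]).round(1))
E
```

```text
(1, 0, 0) [ 6.33264936 -3.7412507 ]
(0, 1, 0) [-5.60963314 -4.98088368]
(0, 0, 1) [ 0.70329352 -5.79474687]
(408, 405) [ 652.8 -147.9   92.6]
(350, 350) [ 654.8 -135.8   90.5]
(400, 515) [ 657.2 -144.9   68. ]
(430, 537) [ 654.7 -152.3   72.4]
(465, 558) [ 656.7 -156.5   71. ]
(495, 565) [ 658.6 -159.6   71.3]
(430, 460) [ 658.9 -146.9   78.4]
(380, 460) [ 657.5 -140.3   73.5]
(470, 460) [ 716.5 -101.5    1.4]
(440, 300) [ 657.6 -146.3  106.1]
```

```bash
python3 - <<'E'
from h import *
rows([(626.2,-112,215),(626.2,-112,177)])
E
```

```text
[[[-11.5, -1.6, 37.4], 0], [[-11.5, -1.5, 75.4], 0]]
```

```bash
python3 -m inch '[[[-11.5,-1.5,20],0],[[-11.5,-1.5,50],0],[[-11.5,-1.5,75],0],[[-11.5,-1.5,75],0]]' 0.35 20; python3 -m inch '[[[0,0,0],0],[[0,0,0],0],[[0,0,0],0],[[0,0,0],0]]' 0 20
python3 - <<'E'
from h import *
s=ctrl.observe();print(s['tcp_pos'],s['contact_force'],s['finger_gap'])
a0=np.deg2rad(169.6);A=np.array([652,-116.7]);P=lambda a:A+26*np.array([np.cos(a),np.sin(a)])
rows([(*(s['tcp_pos'][:2]+P(a0+np.deg2rad(18*k))-P(a0)),s['tcp_pos'][2]) for k in range(1,21)])
E
```

```text
time: 2.95
tcp_pos: [624.9, -111.3, 174.8]
tool_rot: [0.145, 0.989, -0.0, -0.001]
contact_force: [-0.1, 0.1, -0.3]
finger_gap: 30.3
time: 3.45
tcp_pos: [625.5, -111.6, 176.1]
tool_rot: [0.145, 0.989, -0.001, -0.0]
contact_force: [-0.8, -0.3, 4.1]
finger_gap: 11.2
[ 625.50131748 -111.60931361  176.11801398] [-0.79406382 -0.34781462  4.07020356] 11.234810148664263
[[[-2.1, -7.8, 0.0], 0], [[-6.6, -14.6, 0.0], 0], [[-13.0, -19.7, 0.0], 0], [[-20.6, -22.6, 0.0], 0], [[-28.7, -23.0, 0.0], 0], [[-36.6, -20.8, 0.0], 0], [[-43.3, -16.4, 0.0], 0], [[-48.4, -10.0, 0.0], 0], [[-51.3, -2.4, -0.0], 0], [[-51.7, 5.7, -0.0], 0], [[-49.5, 13.6, -0.0], 0], [[-45.1, 20.4, -0.0], 0], [[-38.7, 25.5, -0.0], 0], [[-31.1, 28.3, -0.1], 0], [[-23.0, 28.7, -0.1], 0], [[-15.1, 26.6, -0.0], 0], [[-8.3, 22.1, -0.0], 0], [[-3.3, 15.7, -0.0], 0], [[-0.4, 8.1, -0.0], 0], [[-0.0, -0.0, 0.0], 0]]
```

Gripped, with the gap at 11.2. I'll crank anticlockwise a quarter turn first and check the force.

```bash
python3 -m inch '[[[-2.1,-7.8,0],0],[[-6.6,-14.6,0],0],[[-13,-19.7,0],0],[[-20.6,-22.6,0],0],[[-28.7,-23,0],0],[[-28.7,-23,0],0]]' 0 20; python3 - <<'E'
from h import *
s=ctrl.observe();p,d=viewer.capture('wrist');cv2.imwrite('pics/w2.png',np.clip(p[150:350,220:420].astype(float)*4,0,255).repeat(3,0).repeat(3,1).astype(np.uint8))
print(s['tcp_pos'],s['contact_force'],s['finger_gap'])
a0=np.deg2rad(169.6+90);A=np.array([652,-116.7]);P=lambda a:A+26*np.array([np.cos(a),np.sin(a)])
rows([(*(P(a0+np.deg2rad(18*k))+[-.9,.3]),s['tcp_pos'][2]) for k in range(0,21)])
E
```

```text
time: 4.2
tcp_pos: [645.4, -141.6, 176.1]
tool_rot: [0.145, 0.989, -0.0, -0.002]
contact_force: [-5.6, 1.4, 3.7]
finger_gap: 11.4
[ 645.39877709 -141.64110276  176.06456603] [-5.57359727  1.3591941   3.70343732] 11.391120739544743
[[[-1.1, -0.1, -0.0], 0], [[-8.9, 2.1, -0.0], 0], [[-15.7, 6.6, -0.1], 0], [[-20.8, 12.9, -0.1], 0], [[-23.7, 20.5, -0.1], 0], [[-24.1, 28.6, -0.1], 0], [[-21.9, 36.5, -0.1], 0], [[-17.5, 43.3, -0.1], 0], [[-11.1, 48.4, -0.1], 0], [[-3.5, 51.2, -0.1], 0], [[4.6, 51.6, -0.1], 0], [[12.5, 49.5, -0.0], 0], [[19.3, 45.0, -0.0], 0], [[24.4, 38.7, 0.0], 0], [[27.2, 31.1, 0.0], 0], [[27.6, 22.9, 0.1], 0], [[25.5, 15.1, 0.1], 0], [[21.0, 8.3, 0.1], 0], [[14.7, 3.2, 0.0], 0], [[7.1, 0.3, 0.0], 0], [[-1.1, -0.1, -0.0], 0]]
```

View pics/w2.png

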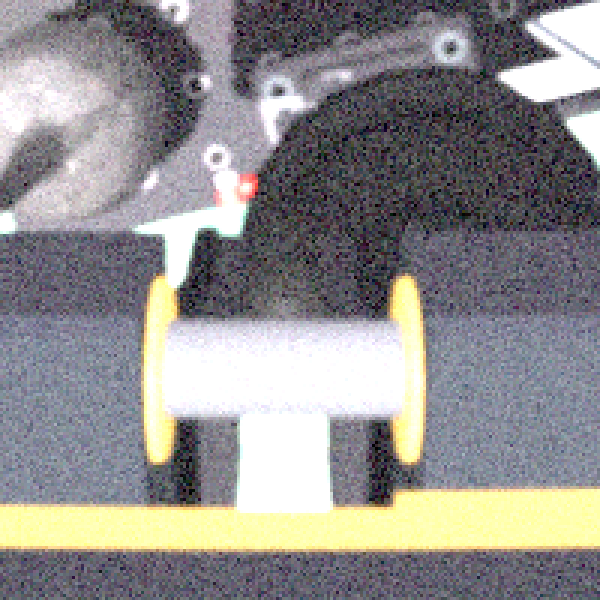

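Still gripped (gap 11.4, about 6 N, wheel turned). Now another full turn.

```bash
python3 -m inch '[[[-8.9,2.1,0],0],[[-15.7,6.6,0],0],[[-20.8,12.9,0],0],[[-23.7,20.5,0],0],[[-24.1,28.6,0],0],[[-21.9,36.5,0],0],[[-17.5,43.3,0],0],[[-11.1,48.4,0],0],[[-3.5,51.2,0],0],[[4.6,51.6,0],0],[[12.5,49.5,0],0],[[19.3,45,0],0],[[24.4,38.7,0],0],[[27.2,31.1,0],0],[[27.6,22.9,0],0],[[25.5,15.1,0],0],[[21,8.3,0],0],[[14.7,3.2,0],0],[[7.1,0.3,0],0],[[-1.1,-0.1,0],0]]' 0 20; python3 - <<'E'
from h import *
s=ctrl.observe();p,d=viewer.capture('scene');cv2.imwrite('pics/s3.png',p);
import pickle;pickle.dump((s,p,d),open('s3.pkl','wb'))
crop(p,280,150,400,250,6,'pics/s3c.png')
print(s['tcp_pos'],s['contact_force'],s['finger_gap'])
E
```

```text
time: 6.75
tcp_pos: [649.8, -137.2, 176.9]
tool_rot: [0.143, 0.99, 0.002, 0.001]
contact_force: [0.4, -1.3, -1.0]
finger_gap: 0.3
[ 649.81958585 -137.23016748  176.87014505] [ 0.36741478 -1.31566515 -0.98198515] 0.27235220782508063
```

View pics/s3c.png

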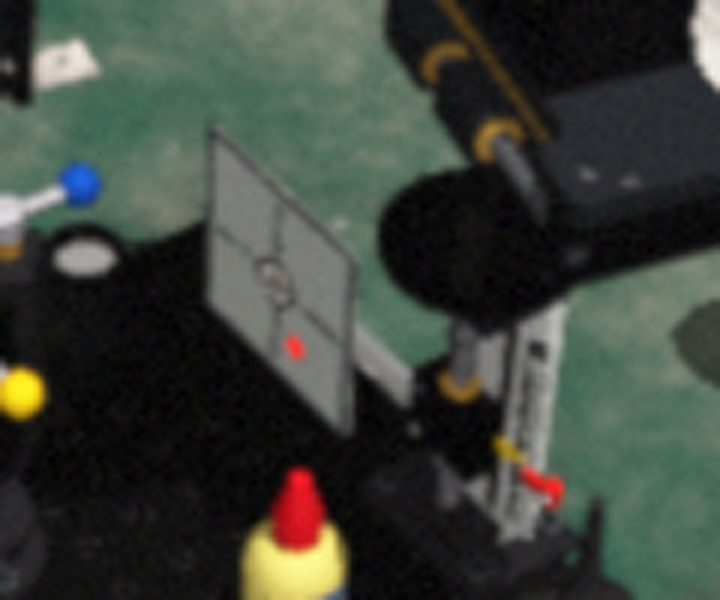

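The peg slipped out somewhere (gap now 0.3), but the pointer came down a lot. I'll lift clear and look for the peg and the pointer-to-index offset.

```bash
python3 -m inch '[[[0,0,-20],0],[[0,0,-50],0],[[20,0,-80],0],[[42,0,-80],0],[[42,0,-80],0]]' 0.35 20; python3 - <<'E'
from h import *
import pickle
s,p,d=pickle.load(open('s3.pkl','rb'));crop(p,345,205,385,245,18,'pics/s3d.png')
s=ctrl.observe();p,d=viewer.capture('wrist');pickle.dump((s,p,d),open('w3.pkl','wb'))
cv2.imwrite('pics/w3.png',np.clip(p[120:320,200:440].astype(float)*4,0,255).repeat(3,0).repeat(3,1).astype(np.uint8))
c,M=cam('wrist',s)
L=[]
for v in range(130,300):
    for u in range(230,400):
        if d[v,u]>0:
            q=atd(c,M,u,v,d[v,u])
            if 188<q[2]<205: L.append([u,v,*q])
L=np.array(L);print(len(L));
if len(L):print(L.mean(0).round(1),L.min(0).round(1),L.max(0).round(1))
print(s['tcp_pos'],s['time'])
E
```

```text
time: 7.42
tcp_pos: [607.1, -128.7, 258.4]
tool_rot: [0.144, 0.99, -0.0, -0.0]
contact_force: [-0.3, -0.4, -0.2]
finger_gap: 29.9
256
[ 318.5  241.3  629.4 -131.8  196.8] [ 310.   232.   624.9 -138.1  188. ] [ 327.   250.   636.6 -126.4  200.7]
[ 607.1459761  -128.69263667  258.35063536] 7.425
```

View pics/s3d.png

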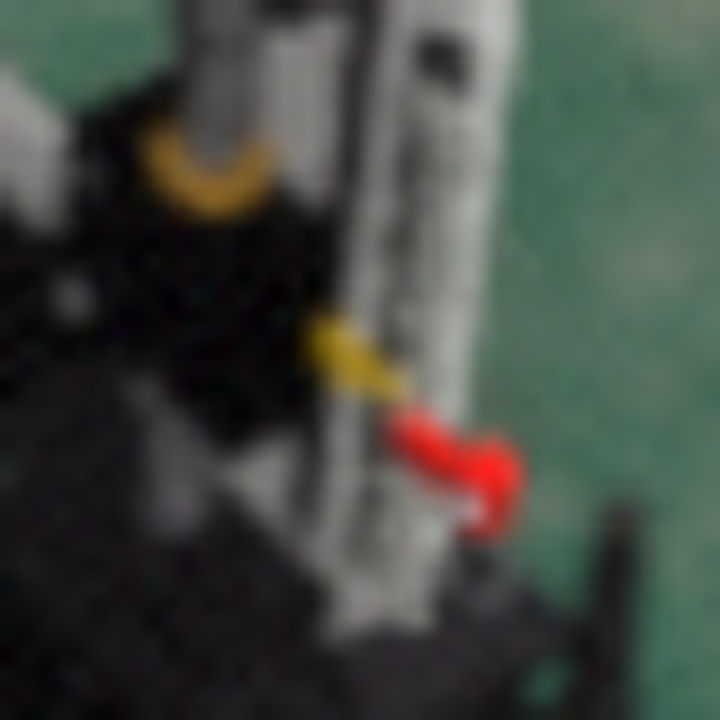

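View pics/w3.png

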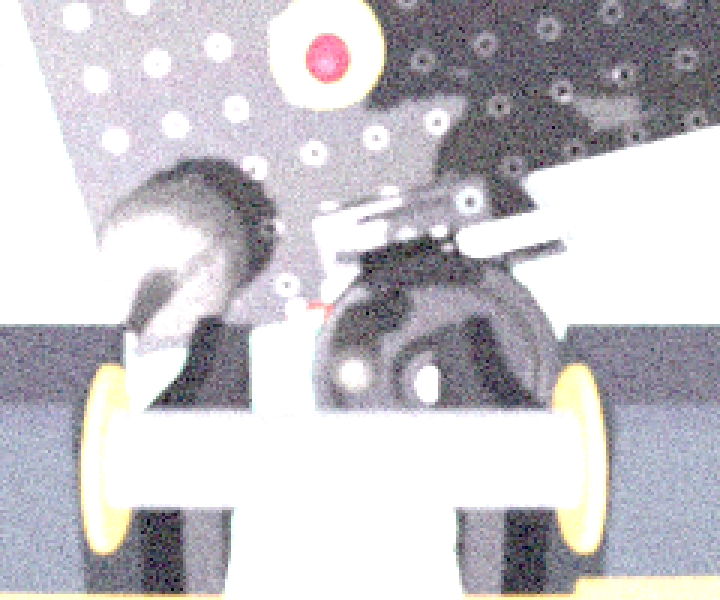

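The pointer is now about 6 mm above the index, and the peg is at (631,-132), i.e. 406° turned in total (13.5 mm). About another half turn is needed, so I'll regrip.

```bash
python3 - <<'E'
from h import *
rows([(630.6,-132.2,210),(630.6,-132.2,178)])
E
```

```text
[[[-23.0, 3.3, 47.6], 0], [[-23.0, 3.3, 79.6], 0]]
```

```bash
python3 -m inch '[[[-15,3.3,10],0],[[-23,3.3,40],0],[[-23,3.3,65],0],[[-23,3.3,80],0],[[-23,3.3,80],0]]' 0.35 30; python3 -m inch '[[[0,0,0],0],[[0,0,0],0],[[0,0,0],0],[[0,0,0],0]]' 0 30
python3 - <<'E'
from h import *
s=ctrl.observe();print(s['tcp_pos'],s['contact_force'],s['finger_gap'])
a0=np.deg2rad(216.3);A=np.array([652,-116.7]);P=lambda a:A+26*np.array([np.cos(a),np.sin(a)])
rows([(*(s['tcp_pos'][:2]+P(a0+np.deg2rad(18*k))-P(a0)),s['tcp_pos'][2]) for k in range(1,11)])
E
```

```text
time: 8.1
tcp_pos: [629.8, -132.2, 176.0]
tool_rot: [0.144, 0.99, -0.0, -0.002]
contact_force: [-0.6, -0.4, 0.1]
finger_gap: 30.5
time: 8.6
tcp_pos: [630.3, -132.6, 177.2]
tool_rot: [0.144, 0.99, -0.0, -0.001]
contact_force: [-0.2, -1.6, 2.2]
finger_gap: 11.0
[ 630.25930465 -132.64847117  177.17284849] [-0.23376133 -1.64601371  2.24726005] 10.951038120328423
[[[-7.2, -3.8, -0.0], 0], [[-15.2, -5.3, -0.0], 0], [[-23.2, -4.1, -0.0], 0], [[-30.6, -0.6, -0.1], 0], [[-36.4, 5.1, -0.1], 0], [[-40.3, 12.2, -0.1], 0], [[-41.7, 20.2, -0.1], 0], [[-40.6, 28.3, -0.1], 0], [[-37.0, 35.6, -0.1], 0], [[-31.4, 41.5, -0.1], 0]]
```

```bash
python3 -m inch '[[[-7.2,-3.8,0],0],[[-15.2,-5.3,0],0],[[-23.2,-4.1,0],0],[[-30.6,-0.6,0],0],[[-36.4,5.1,0],0],[[-40.3,12.2,0],0],[[-41.7,20.2,0],0],[[-40.6,28.3,0],0],[[-37,35.6,0],0],[[-37,35.6,0],0]]' 0 30; python3 - <<'E'
from h import *
import pickle
s=ctrl.observe();p,d=viewer.capture('scene');pickle.dump((s,p,d),open('s4.pkl','wb'))
crop(p,345,205,385,245,18,'pics/s4d.png')
print(s['tcp_pos'],s['contact_force'],s['finger_gap'])
E
```

```text
time: 9.85
tcp_pos: [680.2, -111.4, 178.4]
tool_rot: [0.145, 0.989, -0.002, 0.005]
contact_force: [14.7, -7.3, -4.7]
finger_gap: 11.1
[ 680.23682949 -111.44986822  178.40253608] [14.67251999 -7.3424645  -4.72971596] 11.09592042931342
```

View pics/s4d.png

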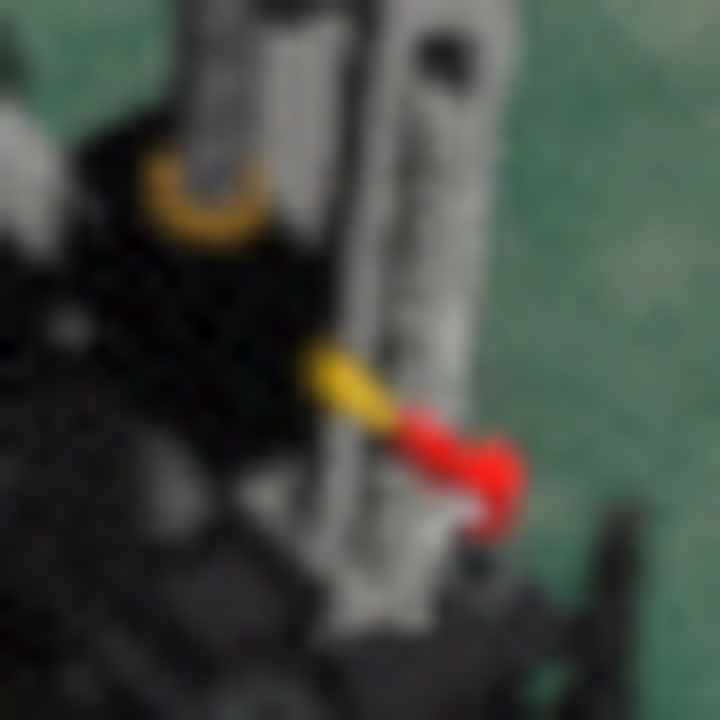

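The pointer tip now meets the red strip's left end. At this resolution I can't tell whether it is within 3 mm, so I'll release and look with the wrist camera from low in front.

```bash
python3 -m inch '[[[0,0,0],0],[[0,0,0],0],[[0,0,-40],0],[[0,0,-70],0],[[0,0,-70],0]]' 0.35 30; python3 - <<'E'
from h import *
rows([(600,-150,248,np.deg2rad(-30)),(450,-220,200,np.deg2rad(-73)),(450,-220,155,np.deg2rad(-73))])
print(ctrl.observe()['joint_positions'])
E
```

```text
time: 10.52
tcp_pos: [681.1, -111.2, 252.1]
tool_rot: [0.144, 0.989, -0.002, 0.007]
contact_force: [-0.2, -0.2, 0.2]
finger_gap: 30.5
[[[66.7, -60.3, 3.2], np.float64(0.524)], [[191.1, -170.2, 49.5], np.float64(1.274)], [[191.8, -170.1, 94.5], np.float64(1.274)]]
[-0.2750967   0.34719465  1.31724527 -0.00191937  1.46186065 -1.55578674]
```

```bash
python3 -m inch '[[[40,-30,0],0.18],[[75,-65,0],0.36],[[115,-100,10],0.54],[[150,-135,25],0.72],[[180,-160,40],0.9],[[191,-170,60],1.08],[[191.5,-170,80],1.27],[[191.8,-170,94.5],1.274],[[191.8,-170,94.5],1.274],[[191.8,-170,94.5],1.274]]' 0.35; python3 - <<'E'
from h import *
import pickle
s=ctrl.observe();p,d=viewer.capture('wrist');pickle.dump((s,p,d),open('w5.pkl','wb'))
cv2.imwrite('pics/w5.png',p)
c,M=cam('wrist',s);print(np.round(proj(c,M,(655,-150,70)),0),s['tcp_pos'],s['tool_rot'])
E
```

```text
time: 11.78
tcp_pos: [450.5, -219.9, 155.3]
tool_rot: [0.704, 0.71, 0.003, 0.007]
contact_force: [0.5, -0.0, 0.1]
finger_gap: 30.5
[592. 109.] [ 450.47124189 -219.86016589  155.33426331] [0.70374665 0.71040728 0.00293017 0.00731818]
```

View pics/w5.png

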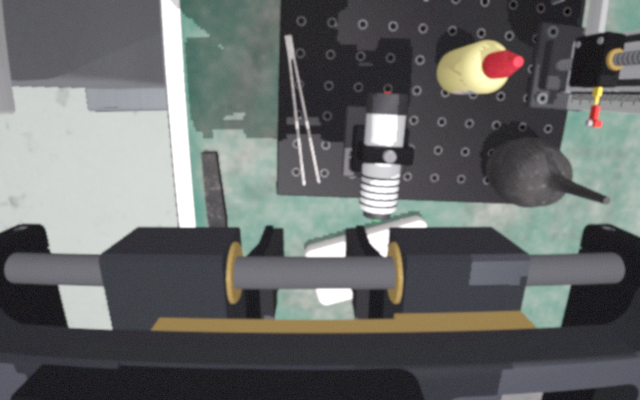

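The pointer (yellow) is at (598,93) and the red index at (596,112). I'll enlarge that.

```bash
python3 - <<'E'
from h import *
import pickle
s,p,d=pickle.load(open('w5.pkl','rb'));crop(p,570,70,640,140,10,'pics/w5c.png')
c,M=cam('wrist',s);b=np.array((655,-150,70.))
for v in [(1,0,0),(0,1,0),(0,0,1)]: print(v,(np.array(proj(c,M,b+4*np.array(v)))-proj(c,M,b))*10/4)
E
```

```text
(1, 0, 0) [11.79183139  0.61805908]
(0, 1, 0) [  2.29637433 -13.80717961]
(0, 0, 1) [10.11975807  0.63329893]
```

View pics/w5c.png

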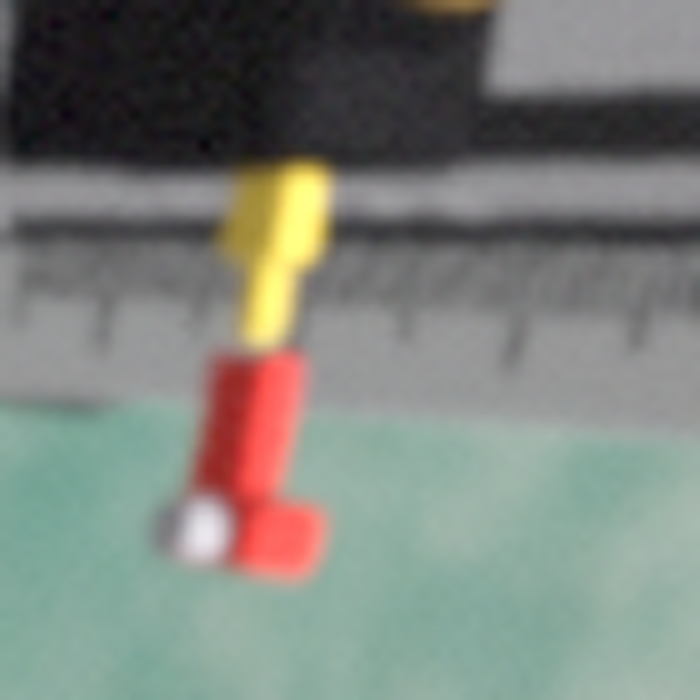

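This view is clear. The pointer tip (yellow centre at crop x≈265) lines up with the red index (crop x 213–303, adjusted centre about 261), so it is level to within about 1 mm, and the scene view agrees. Next I'll measure the ring and spot.

```bash
python3 - <<'E'
from h import *
import pickle
s=ctrl.observe();p,d=viewer.capture('scene');pickle.dump((s,p,d),open('s6.pkl','wb'))
crop(p,305,165,355,225,11,'pics/s6c.png')
print(s['time'])
E
```

```text
11.825
```

View pics/s6c.png

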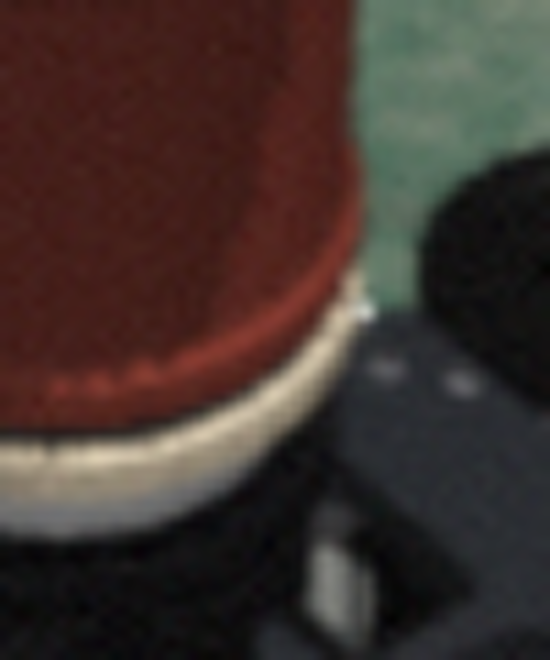

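The arm hides the card from here, so I'll use the s4 picture taken after cranking.

```bash
python3 - <<'E'
from h import *
import pickle
s,p,d=pickle.load(open('s4.pkl','rb'))
crop(p,310,165,350,225,10,'pics/s4e.png')
E
```

```text
(no output)
```

View pics/s4e.png

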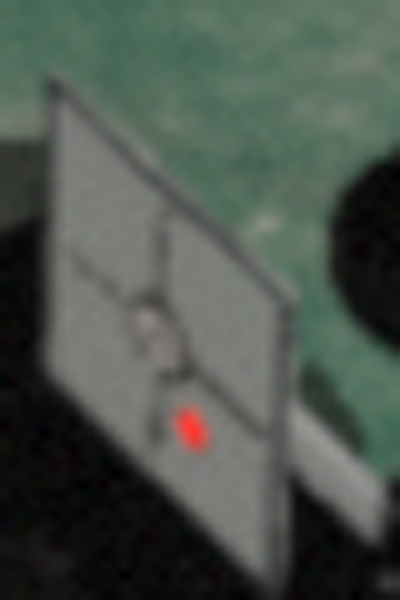

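From the card's corners, the spot needs to go about 20 mm up and 11 mm left. That means yellow ≈ -1.28 rad (from about +0.88) and blue ≈ +0.69 rad (from about -0.83). Moving above the yellow ball.

```bash
python3 - <<'E'
from h import *
rows([(505,-56,190,0.05)])
E
```

```text
[[[163.4, 56.2, -34.4], -0.05]]
```

```bash
python3 -m inch '[[[45,15,-25],0],[[90,30,-34],-0.05],[[130,45,-34],-0.05],[[163.4,56,-34],-0.05],[[163.4,56,-34],-0.05],[[163.4,56,-34],-0.05]]' 0.35; python3 - <<'E'
from h import *
import pickle
s=ctrl.observe();p,d=viewer.capture('wrist');pickle.dump((s,p,d),open('w7.pkl','wb'))
cv2.imwrite('pics/w7.png',p);print(s['tcp_pos'],s['joint_positions'][5])
E
```

```text
time: 12.62
tcp_pos: [505.0, -56.3, 190.0]
tool_rot: [0.686, 0.728, 0.003, 0.008]
contact_force: [0.9, 0.2, 1.2]
finger_gap: 30.4
[504.97349393 -56.27942077 189.95633229] -0.32312009620660903
```

View pics/w7.png

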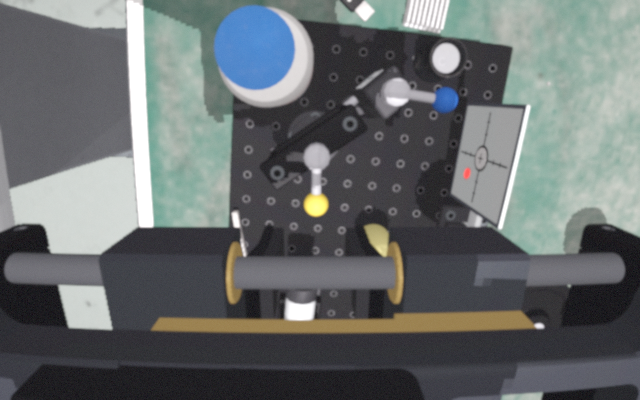

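In this view the yellow axis is at (317,156) and its ball at (316,204). The blue axis is at (396,93) and its ball at (445,99). The ring is at (481,158) and the spot at (467,174).

```bash
python3 - <<'E'
from h import *
import pickle
s,p,d=pickle.load(open('w7.pkl','rb'));c,M=cam('wrist',s)
for n,u,v,z in [('yax',317,156,133),('yb',316,204,126),('bax',396,93,133),('bb',445,99,126),('pump',258,47,137)]: print(n,atz(c,M,u,v,z).round(1),atd(c,M,u,v,d[v,u]).round(1))
for u,v in [(481,158),(467,174)]: print(atd(c,M,u,v,d[v,u]).round(1))
crop(p,430,90,540,240,5,'pics/w7c.png')
E
```

```text
yax [504.7 -19.7 133. ] [504.7 -19.8 132.1]
yb [506.3 -53.4 126. ] [506.  -50.9 134. ]
bax [550.2  21.8 133. ] [550.2  21.8 133.1]
bb [583.8  20.7 126. ] [580.9  20.5 133.6]
pump [466.7  42.4 137. ] [468.2  41.  148. ]
[641.5 -22.5  73.4]
[638.7 -39.2  59.4]
```

View pics/w7c.png

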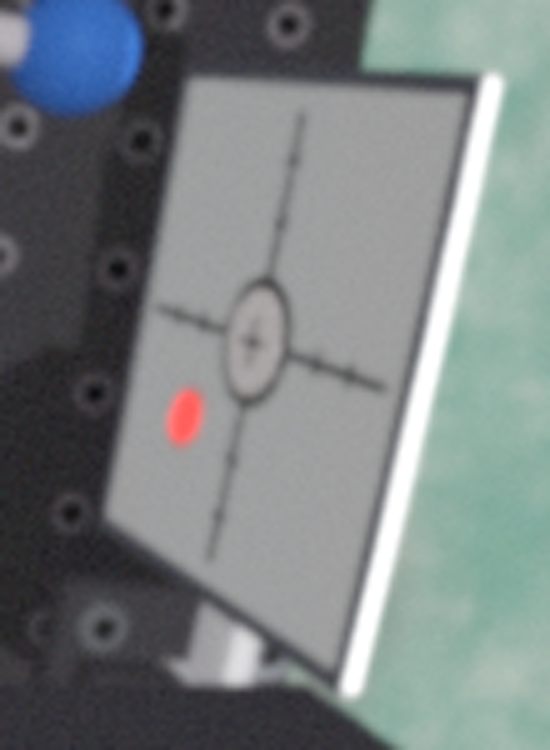

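```bash
cat >> h.py <<'E'
def card(corn,pts):  # corners order BL TL TR BR (left is +)
    H=cv2.getPerspectiveTransform(np.float32(corn),np.float32([[45,-47],[45,47],[-45,47],[-45,-47]]))
    r=cv2.perspectiveTransform(np.float32([pts]),H)[0];print(r.round(1),'spot needs (left,up)',(r[0]-r[1]).round(1))
E
python3 - <<'E'
from h import *
card([(187,78),(473,90),(338,675),(105,518)],[(256,342),(186,417)])
rows([(505.5,-54,150,0.05),(505.5,-54,119,0.05)])
E
```

```text
[[  0.5   0.4]
 [-17.5 -20.1]] spot needs (left,up) [18.  20.5]
[[[2.9, 0.2, 39.8], -0.05], [[3.2, -0.3, 70.8], -0.05]]
```

The card reading puts the ring at (0.5,0.4) from the card centre, as it should be. The spot needs 18 mm left and 20.5 mm up. I'll descend on the yellow ball and grip gently.

```bash
python3 -m inch '[[[2.5,1.5,30],0],[[2.5,1.5,60],0],[[2.5,1.3,72],0],[[2.5,1.3,72],0]]' 0.35 12;  python3 -m inch '[[[0,0,0],0],[[0,0,0],0],[[0,0,0],0],[[0,0,0],0]]' 0 12
python3 - <<'E'
from h import *
s=ctrl.observe();Rm=R.from_quat(s['tool_rot']).as_matrix()
print(s['joint_positions'][5],Rm[:,0],Rm.T@(np.array([504.9,-21,s['tcp_pos'][2]])-s['tcp_pos']))
for k in range(1,9):
    t=.16*k;print([round(32.5-32.5*np.cos(t),1),round(-32.5*np.sin(t),1),0],round(t,2))
E
```

```text
time: 13.18
tcp_pos: [506.5, -55.2, 117.4]
tool_rot: [0.686, 0.727, 0.002, 0.008]
contact_force: [0.1, 0.0, 1.1]
finger_gap: 30.4
time: 13.68
tcp_pos: [507.2, -55.5, 118.3]
tool_rot: [0.686, 0.727, 0.003, 0.008]
contact_force: [-0.3, -1.3, 5.1]
finger_gap: 14.7
-0.3174970866617058 [-0.05757537  0.9983038  -0.00863697] [34.55597455 -0.3046257  -0.30315871]
[np.float64(0.4), np.float64(-5.2), 0] 0.16
[np.float64(1.6), np.float64(-10.2), 0] 0.32
[np.float64(3.7), np.float64(-15.0), 0] 0.48
[np.float64(6.4), np.float64(-19.4), 0] 0.64
[np.float64(9.9), np.float64(-23.3), 0] 0.8
[np.float64(13.9), np.float64(-26.6), 0] 0.96
[np.float64(18.3), np.float64(-29.3), 0] 1.12
[np.float64(23.2), np.float64(-31.1), 0] 1.28
```

```bash
python3 -m inch '[[[0.4,-5.2,0],0.16],[[1.6,-10.2,0],0.32],[[3.7,-15,0],0.48],[[6.4,-19.4,0],0.64],[[9.9,-23.3,0],0.8],[[13.9,-26.6,0],0.96],[[18.3,-29.3,0],1.12],[[23.2,-31.1,0],1.28],[[23.2,-31.1,0],1.28],[[23.2,-31.1,0],1.28]]' 0 12; python3 - <<'E'
from h import *
import pickle
s=ctrl.observe();p,d=viewer.capture('scene');pickle.dump((s,p,d),open('s8.pkl','wb'))
crop(p,270,165,350,225,9,'pics/s8c.png')
q,d=viewer.capture('wrist');cv2.imwrite('pics/w8.png',q)
E
```

```text
time: 14.92
tcp_pos: [474.1, -33.9, 118.1]
tool_rot: [0.985, 0.174, 0.006, 0.005]
contact_force: [-4.7, 0.6, 7.2]
finger_gap: 14.8
```

View pics/s8c.png

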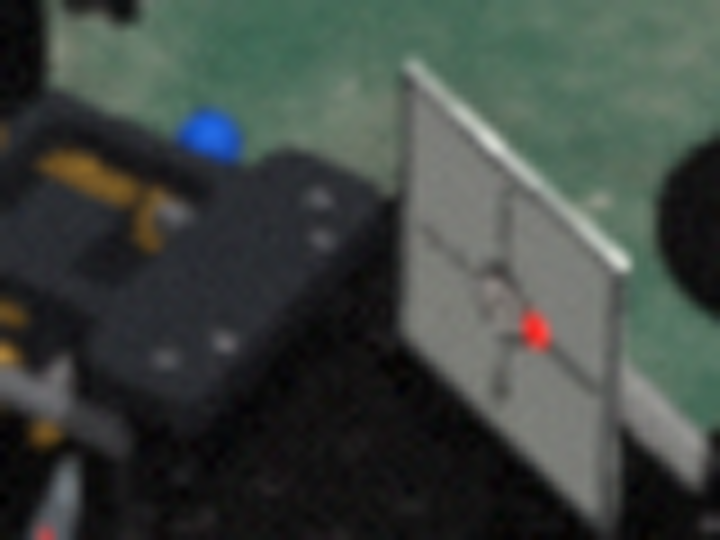

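View pics/w8.png

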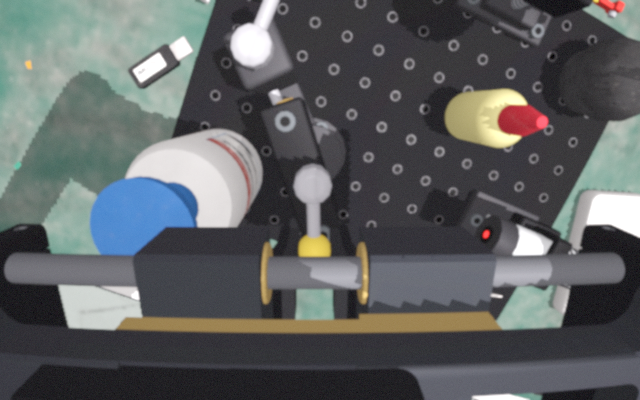

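The spot is now on the ring's horizontal line in the scene crop: spot (536,330), ring (498,290), so the height is about right. The wrist view shows the ball still held. Next I'll release, lift and go to the blue ball.

```bash
python3 -m inch '[[[0,0,0],0],[[0,0,0],0],[[0,0,-30],0],[[0,0,-60],0],[[0,0,-70],0],[[0,0,-70],0]]' 0.27 12; python3 - <<'E'
from h import *
s=ctrl.observe();Rm=R.from_quat(s['tool_rot']).as_matrix();a=np.arctan2(Rm[1,0],Rm[0,0]);print(np.degrees(a),s['joint_positions'][5])
dy=np.deg2rad(-2.5)-a
rows([(584,19.5,180,dy),(584,19.5,118,dy)])
E
```

```text
time: 15.78
tcp_pos: [473.5, -33.4, 188.3]
tool_rot: [0.985, 0.174, 0.007, 0.005]
contact_force: [-0.7, -0.8, 0.9]
finger_gap: 23.6
19.99540491072222 0.9891176580818904
[[[121.9, -12.0, 9.5], np.float64(0.393)], [[121.1, -12.8, 71.5], np.float64(0.393)]]
```

```bash
python3 -m inch '[[[40,-4,0],0.13],[[80,-8,0],0.26],[[121.5,-12.4,5],0.393],[[121.5,-12.4,5],0.393],[[121.5,-12.4,5],0.393]]' 0.35 12; python3 - <<'E'
from h import *
import pickle
s=ctrl.observe();q,d=viewer.capture('wrist');cv2.imwrite('pics/w9.png',q);p,D=viewer.capture('scene');crop(p,270,165,350,225,9,'pics/s9c.png')
pickle.dump((s,q,d),open('w9.pkl','wb'));print(s['tcp_pos'])
E
```

```text
time: 16.4
tcp_pos: [582.0, 19.7, 182.6]
tool_rot: [1.0, -0.021, 0.006, 0.004]
contact_force: [-0.2, 0.5, -0.1]
finger_gap: 30.3
[582.04444108  19.71276333 182.63379055]
```

View pics/w9.png

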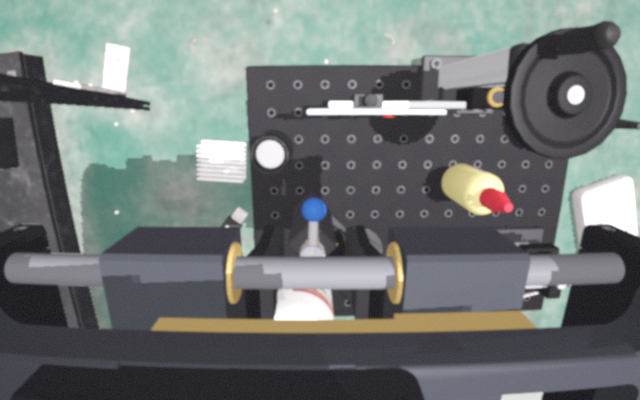

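View pics/s9c.png

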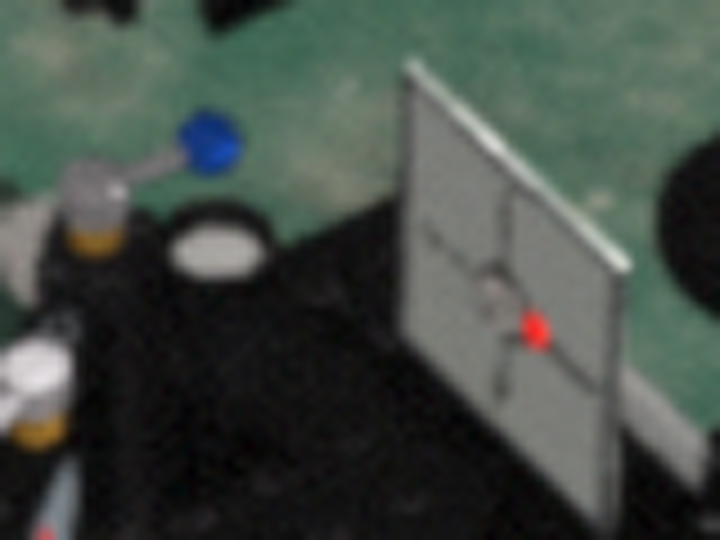

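In the wrist view the blue ball is at (314,209) and its rod points straight down the image. The spot stayed put after release.

```bash
python3 - <<'E'
from h import *
import pickle
s,p,d=pickle.load(open('w9.pkl','rb'));c,M=cam('wrist',s)
b=atz(c,M,314,209,126);print(b,atd(c,M,314,209,d[209,314]))
rows([(b[0],b[1],118,0)])
card([(400,340),(406,72),(625,272),(605,535)],[(498,290),(536,330)])
for k in range(1,8):
    t=.15*k;print([round(-32.5+32.5*np.cos(t),1),round(-32.5*np.sin(-t),1)],-t)
E
```

```text
[583.46251094  19.76799865 126.        ] [585.86172683  19.72742891 134.00915863]
[[[0.2, -0.9, 65.9], 0]]
[[  4.1   3. ]
 [-12.1   1.5]] spot needs (left,up) [16.2  1.5]
[np.float64(-0.4), np.float64(4.9)] -0.15
[np.float64(-1.5), np.float64(9.6)] -0.3
[np.float64(-3.2), np.float64(14.1)] -0.44999999999999996
[np.float64(-5.7), np.float64(18.4)] -0.6
[np.float64(-8.7), np.float64(22.2)] -0.75
[np.float64(-12.3), np.float64(25.5)] -0.8999999999999999
[np.float64(-16.3), np.float64(28.2)] -1.05
```

```bash
python3 -m inch '[[[1,-0.5,25],0],[[1,-0.5,50],0],[[1,-0.5,65],0],[[1,-0.5,65],0]]' 0.35 12;  python3 -m inch '[[[0,0,0],0],[[0,0,0],0],[[0,0,0],0],[[0,0,0],0]]' 0 12
```

```text
time: 17.0
tcp_pos: [583.1, 19.1, 118.0]
tool_rot: [1.0, -0.022, 0.006, 0.004]
contact_force: [-0.1, 0.2, 1.0]
finger_gap: 30.1
time: 17.5
tcp_pos: [583.8, 19.1, 118.9]
tool_rot: [1.0, -0.022, 0.007, 0.004]
contact_force: [-0.2, 0.9, 3.6]
finger_gap: 14.7
```

```bash
python3 -m inch '[[[-0.4,-4.9,0],-0.15],[[-1.5,-9.6,0],-0.3],[[-3.2,-14.1,0],-0.45],[[-5.7,-18.4,0],-0.6],[[-8.7,-22.2,0],-0.75],[[-12.3,-25.5,0],-0.9],[[-16.3,-28.2,0],-1.05],[[-16.3,-28.2,0],-1.05],[[-16.3,-28.2,0],-1.05]]' 0 12; python3 - <<'E'
from h import *
import pickle
s=ctrl.observe();p,d=viewer.capture('scene');pickle.dump((s,p,d),open('s10.pkl','wb'))
crop(p,270,165,350,225,9,'pics/s10c.png')
E
```

```text
time: 18.62
tcp_pos: [569.5, 48.5, 119.1]
tool_rot: [0.877, 0.481, 0.005, 0.007]
contact_force: [3.9, 3.8, 2.4]
finger_gap: 14.5
```

View pics/s10c.png

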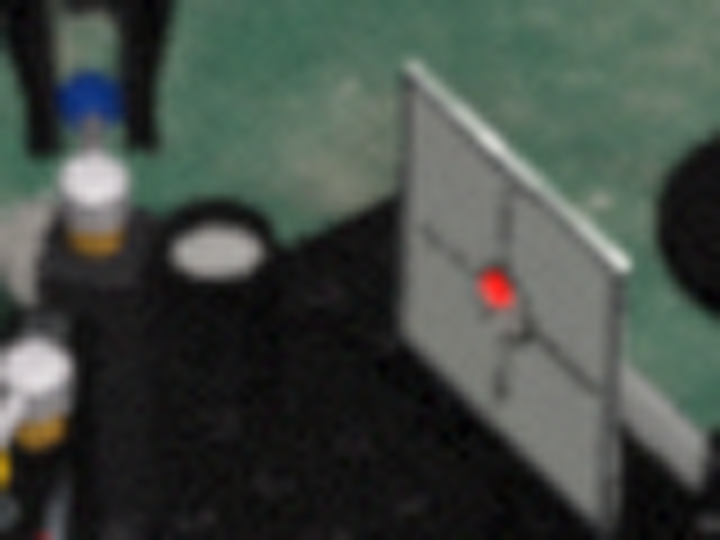

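The spot is inside or near the ring, but the cross intersection looks to be around (507,307), so it is about 4 mm too far left and 2–3 mm high. I'll release and check from the sharper wrist vantage point.

```bash
python3 -m inch '[[[0,0,0],0],[[0,0,0],0],[[0,0,-30],0],[[0,0,-60],0],[[0,0,-70],0]]' 0.3 12; python3 - <<'E'
from h import *
s=ctrl.observe();Rm=R.from_quat(s['tool_rot']).as_matrix();a=np.arctan2(Rm[1,0],Rm[0,0]);print(np.degrees(a),s['joint_positions'][5])
rows([(510,-60,190,np.deg2rad(93)-a)])
E
```

```text
time: 19.3
tcp_pos: [569.2, 48.6, 190.7]
tool_rot: [0.877, 0.481, 0.006, 0.007]
contact_force: [0.5, 0.6, -0.4]
finger_gap: 25.7
57.485458509002626 0.5203220528241722
[[[-123.4, 8.4, 0.5], np.float64(-0.62)]]
```

```bash
python3 -m inch '[[[-40,3,0],-0.16],[[-80,5,0],-0.32],[[-115,8,0],-0.48],[[-123.4,8.4,0],-0.62],[[-123.4,8.4,0],-0.62],[[-123.4,8.4,0],-0.62]]' 0.3; python3 - <<'E'
from h import *
import pickle
s=ctrl.observe();p,d=viewer.capture('wrist');pickle.dump((s,p,d),open('w11.pkl','wb'))
cv2.imwrite('pics/w11.png',p);crop(p,430,90,550,240,5,'pics/w11c.png')
E
```

```text
time: 20.05
tcp_pos: [509.7, -59.6, 189.9]
tool_rot: [0.689, 0.724, 0.003, 0.008]
contact_force: [-0.7, -0.1, -0.1]
finger_gap: 26.0
```

View pics/w11c.png

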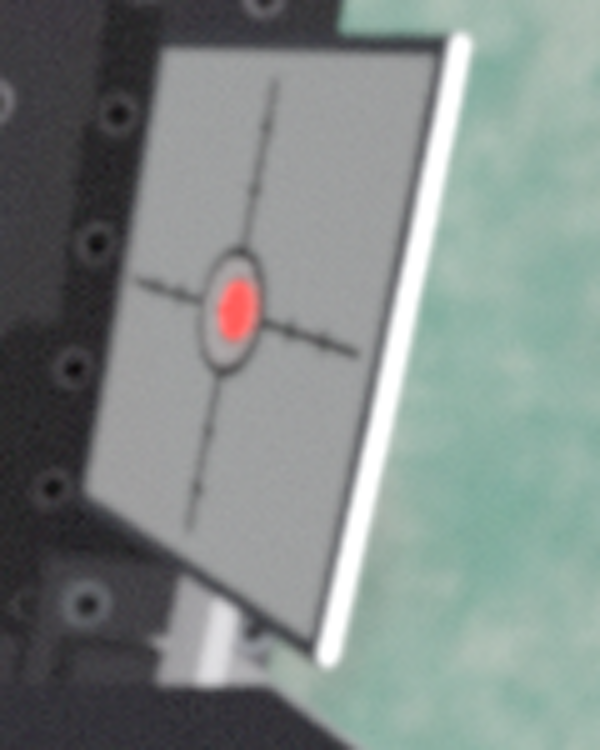

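View pics/w11.png

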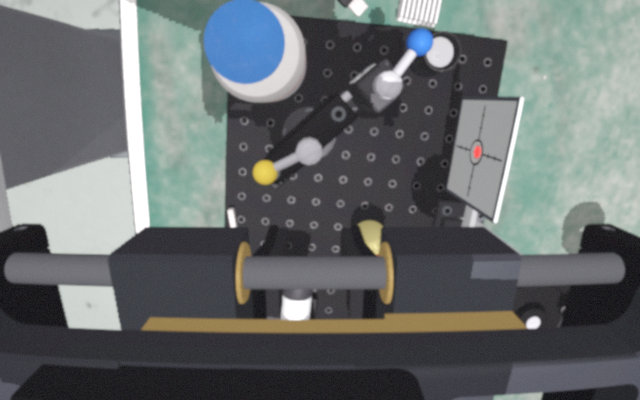

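```bash
python3 - <<'E'
from h import *
card([(160,47),(442,53),(313,650),(87,490)],[(232,312),(238,310)])
import pickle
s,p,d=pickle.load(open('w11.pkl','rb'))
c=p[90:240,430:550].astype(int);red=(c[...,2]-c[...,1]>80)
ys,xs=np.nonzero(red);w=(c[...,2]-c[...,1])[ys,xs];print('spot crop px',5*np.average(xs,weights=w)+2,5*np.average(ys,weights=w)+2,len(xs))
E
```

```text
[[0.9 1.1]
 [1.6 3. ]] spot needs (left,up) [-0.7 -2. ]
spot crop px 236.46393254918289 309.98688456333923 71
```

The spot is wholly inside the ring: about 2 mm high and 0.7 mm left of centre, against 5 mm allowed. Time is plentiful, so I'll take one more independent view of the pointer and index from a steeper angle.

```bash
python3 - <<'E'
from h import *
rows([(535,-235,195,0)])
E
python3 -m inch '[[[-50,5,0],0],[[-100,10,-3],0],[[-140,15,-5],0],[[-175,18,-5],0],[[-176,18,-5],0],[[-176,18,-5],0],[[-176,18,-5],0]]' 0.3; python3 - <<'E'
from h import *
import pickle
s=ctrl.observe();p,d=viewer.capture('wrist');pickle.dump((s,p,d),open('w12.pkl','wb'))
c,M=cam('wrist',s);b=np.array((655,-150,70.));u,v=map(int,proj(c,M,b));print(u,v)
for w in [(1,0,0),(0,1,0),(0,0,1)]: print(w,(np.array(proj(c,M,b+4*np.array(w)))-proj(c,M,b))*10/4)
crop(p,max(0,u-35),max(0,v-35),min(640,u+35),v+35,10,'pics/w12c.png')
E
```

```text
[[[-176.6, 16.3, -3.3], 0]]
time: 20.98
tcp_pos: [536.7, -233.0, 196.5]
tool_rot: [0.689, 0.725, 0.003, 0.008]
contact_force: [0.5, -0.2, 0.7]
finger_gap: 26.1
463 93
(1, 0, 0) [11.7660049   0.91514553]
(0, 1, 0) [  1.74455629 -12.62716505]
(0, 0, 1) [ 5.27758675 -0.09841915]
```

View pics/w12c.png

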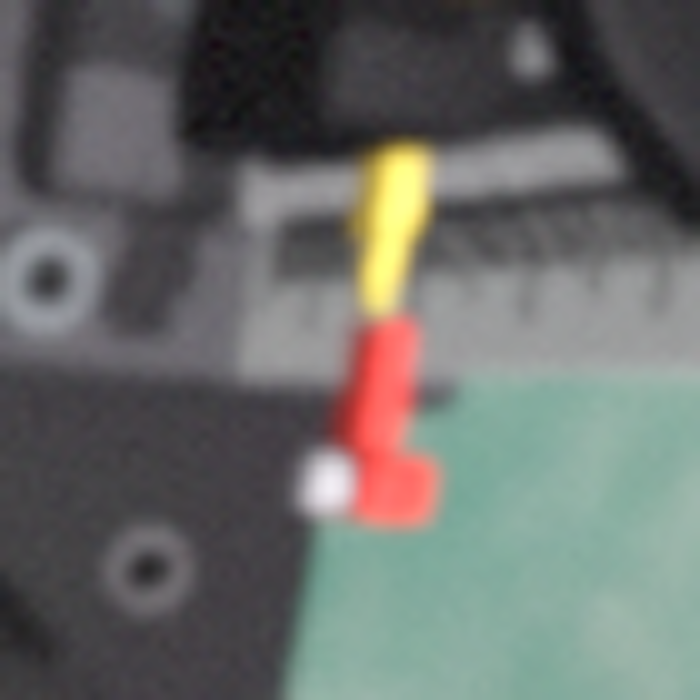

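The two views combine to a pointer about 2 mm above the index centre, nearer the limit than I'd like. I'll quantify it with sub-pixel profiles.

```bash
python3 - <<'E'
from h import *
import pickle
for n,(u0,v0) in {'w5':(588,95),'w12':(460,80)}.items():
    s,p,d=pickle.load(open(n+'.pkl','rb'))
    print(n)
    for v in range(v0,v0+22):
        print(v,' '.join('%d,%d,%d'%tuple(p[v,u][::-1]) for u in range(u0,u0+16)))
E
```

```text
w5
95 114,112,115 109,108,108 113,112,111 119,114,101 138,127,94 153,136,85 165,146,77 180,157,69 213,189,83 248,223,100 255,248,123 255,250,129 255,232,121 212,191,115 147,136,105 113,109,105
96 115,116,117 117,118,118 114,114,113 117,114,110 126,122,106 143,132,101 160,143,87 193,169,78 232,208,93 255,234,112 255,237,121 241,219,119 211,190,113 167,152,112 128,123,114 119,117,116
97 115,116,116 117,117,117 116,116,116 113,113,112 122,119,116 132,125,110 155,139,95 201,178,82 248,224,103 255,246,122 255,235,126 214,194,124 159,145,115 126,122,115 116,115,114 120,119,120
98 117,116,117 117,116,118 112,111,112 114,115,116 119,117,116 129,124,113 155,140,91 210,187,86 255,233,109 255,252,128 255,234,131 203,186,127 139,130,117 116,113,114 117,115,115 120,119,121
99 122,120,122 117,118,117 113,112,113 123,121,122 123,121,120 134,126,111 163,146,90 220,196,89 255,241,117 255,253,132 250,229,131 191,174,122 133,129,117 120,117,119 119,119,121 122,121,122
100 134,134,135 121,122,121 120,121,120 131,133,131 137,136,132 146,138,119 175,156,98 230,207,99 255,246,120 255,253,135 245,224,134 18
[... 6426 characters left out ...]
,56,54 238,77,70 255,100,93 255,108,103 255,111,105 235,106,101 171,109,107 116,112,112 101,117,113 108,129,125 117,149,139 125,163,152 134,172,159
99 84,59,65 118,55,57 150,48,49 198,59,56 247,83,79 255,101,97 255,112,106 255,121,115 228,132,124 166,137,128 123,141,131 117,148,137 119,152,142 122,160,149 130,169,155 127,169,155
100 88,59,63 119,51,53 155,51,49 203,62,58 252,87,83 255,106,100 255,118,111 255,130,120 220,151,141 166,160,149 135,164,152 129,165,152 126,165,152 126,167,154 126,168,156 128,170,154
101 91,62,67 125,58,60 159,54,53 208,68,66 253,88,82 255,108,101 255,116,111 254,137,126 208,157,146 159,167,154 138,171,158 132,169,157 127,168,155 126,169,155 129,172,158 130,172,158
```

Combining edges across the two views, the pointer is 1.5–2 mm above the index centre. That is inside 3 mm, but the measurement error is about 1 mm. There is plenty of time, so I'll lower it about 1.6 mm more (≈48° of wheel) and then re-trim with the yellow lever, which keeps the order asked.

```bash
python3 - <<'E'
from h import *
import pickle
s,p,d=pickle.load(open('w9.pkl','rb'));c,M=cam('wrist',s)
L=[]
for v in range(10,170):
    for u in range(490,640):
        if d[v,u]>0:
            q=atd(c,M,u,v,d[v,u])
            if 194<q[2]<206: L.append([u,v,*q])
L=np.array(L);print(len(L),L.mean(0).round(1),L.min(0).round(1),L.max(0).round(1))
print('hub',atz(c,M,575,95,170))
s=ctrl.observe();print(s['tcp_pos'],s['joint_positions'][5])
rows([(650,-150,255,-.35),(678,-109,215,-.35),(678,-109,178,-.35)])
E
```

```text
593 [ 606.1   34.3  677.7 -107.4  197.4] [ 592.    20.   672.3 -113.7  194. ] [ 620.    48.   684.2 -102.2  200.5]
hub [ 652.55803074 -115.98583776  170.        ]
[ 536.77338773 -233.07792174  196.67631269] -0.5985606944504087
[[[76.7, 118.3, -57.0], 0.35], [[116.5, 147.8, -16.8], 0.35], [[116.7, 147.2, 20.2], 0.35]]
```

```bash
python3 - <<'E'
from h import *
rows([(650,-150,255,-1.31),(678.2,-108.2,210,-1.31),(678.2,-108.2,178,-1.31)])
for k in range(1,7):
    t=.14*k;print([round(-26*(1-np.cos(t)),1),round(-26*np.sin(t),1)],-round(t,2))
E
python3 -m inch '[[[20,30,-30],0.18],[[40,60,-57],0.36],[[65,100,-57],0.54],[[77,118,-57],0.72],[[100,135,-57],0.9],[[116,147,-50],1.08],[[117,148,-30],1.26],[[117,148,-15],1.31],[[117,148,-15],1.31],[[117,148,-15],1.31]]' 0.35 25
python3 - <<'E'
from h import *
s=ctrl.observe();Rm=R.from_quat(s['tool_rot']).as_matrix();print(np.degrees(np.arctan2(Rm[1,0],Rm[0,0])))
rows([(678.2,-108.2,178,0)])
E
```

```text
[[[76.7, 118.3, -57.0], 1.31], [[117.3, 147.9, -11.8], 1.31], [[117.5, 147.4, 20.2], 1.31]]
[np.float64(-0.3), np.float64(-3.6)] -0.14
[np.float64(-1.0), np.float64(-7.2)] -0.28
[np.float64(-2.3), np.float64(-10.6)] -0.42
[np.float64(-4.0), np.float64(-13.8)] -0.56
[np.float64(-6.1), np.float64(-16.7)] -0.7
[np.float64(-8.6), np.float64(-19.4)] -0.84
time: 22.28
tcp_pos: [678.5, -108.1, 214.0]
tool_rot: [0.988, 0.156, 0.008, 0.005]
contact_force: [0.6, -0.4, 0.6]
finger_gap: 30.4
18.009971876107716
[[[-0.9, -0.4, 36.0], 0]]
```

```bash
python3 -m inch '[[[-0.5,-0.3,20],0],[[-0.5,-0.3,36],0],[[-0.5,-0.3,36],0]]' 0.35 25;  python3 -m inch '[[[0,0,0],0],[[0,0,0],0],[[0,0,0],0],[[0,0,0],0]]' 0 25; python3 -m inch '[[[-0.3,-3.6,0],-0.14],[[-1,-7.2,0],-0.28],[[-2.3,-10.6,0],-0.42],[[-4,-13.8,0],-0.56],[[-6.1,-16.7,0],-0.7],[[-8.6,-19.4,0],-0.84],[[-8.6,-19.4,0],-0.84],[[-8.6,-19.4,0],-0.84]]' 0 25;  python3 -m inch '[[[0,0,0],0],[[0,0,0],0],[[0,0,-40],0],[[0,0,-75],0],[[0,0,-75],0]]' 0.35 25; python3 - <<'E'
from h import *
s=ctrl.observe();Rm=R.from_quat(s['tool_rot']).as_matrix();a=np.arctan2(Rm[1,0],Rm[0,0]);print(np.degrees(a),s['joint_positions'][5])
rows([(580,-150,250,np.deg2rad(90)-a),(465,-222,162,np.deg2rad(90)-a)])
E
```

```text
time: 22.65
tcp_pos: [676.9, -107.8, 174.8]
tool_rot: [0.988, 0.156, 0.006, 0.004]
contact_force: [-0.6, 0.9, 0.3]
finger_gap: 30.1
time: 23.15
tcp_pos: [677.4, -108.4, 175.3]
tool_rot: [0.988, 0.156, 0.006, 0.004]
contact_force: [1.5, -2.4, -3.0]
finger_gap: 11.1
time: 24.15
tcp_pos: [662.9, -92.4, 175.2]
tool_rot: [0.839, 0.544, 0.004, 0.006]
contact_force: [-1.5, -0.8, 1.4]
finger_gap: 11.1
time: 24.78
tcp_pos: [664.2, -92.4, 254.7]
tool_rot: [0.839, 0.544, 0.007, 0.009]
contact_force: [0.6, -0.0, -1.7]
finger_gap: 30.2
65.95032548264038 0.1656391972740892
[[[-87.0, -53.5, 3.4], np.float64(-0.42)], [[-199.7, -131.1, 89.6], np.float64(-0.42)]]
```

```bash
python3 -m inch '[[[-45,-27,0],-0.1],[[-87,-54,3],-0.2],[[-125,-80,20],-0.3],[[-165,-107,50],-0.42],[[-200,-131,80],-0.42],[[-200,-131,90],-0.42],[[-200,-131,90],-0.42],[[-200,-131,90],-0.42]]' 0.35; python3 - <<'E'
from h import *
import pickle
s=ctrl.observe();p,d=viewer.capture('wrist');pickle.dump((s,p,d),open('w13.pkl','wb'))
c,M=cam('wrist',s);b=np.array((655,-150,70.));u,v=map(int,proj(c,M,b));print(u,v)
crop(p,u-35,v-35,min(640,u+35),v+35,10,'pics/w13c.png')
E
```

```text
time: 25.78
tcp_pos: [466.3, -222.2, 162.5]
tool_rot: [0.707, 0.707, 0.005, 0.011]
contact_force: [-0.1, 0.3, -0.2]
finger_gap: 30.7
564 102
```

View pics/w13c.png

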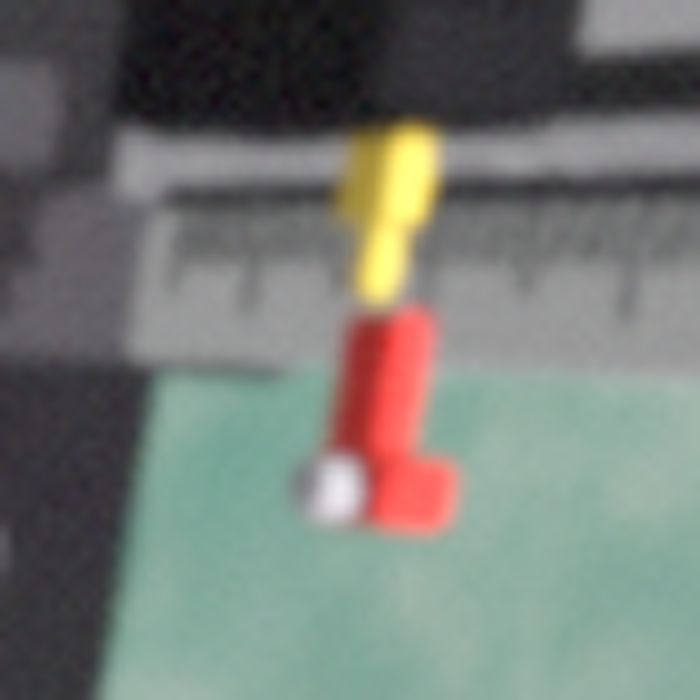

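The pointer dropped about 1.8 mm as intended and now sits within the red by roughly ±0.6. Next I'll look at the card en route and then trim with the yellow lever.

```bash
python3 - <<'E'
from h import *
rows([(507,-60,190,0.03)])
E
python3 -m inch '[[[50,12,-15],0],[[100,25,-27],0],[[140,35,-27],0],[[162,41,-27],0],[[162,41,-27],0],[[162,41,-27],0]]' 0.35; python3 - <<'E'
from h import *
import pickle
s=ctrl.observe();p,d=viewer.capture('wrist');pickle.dump((s,p,d),open('w14.pkl','wb'))
cv2.imwrite('pics/w14.png',p);crop(p,430,90,550,240,5,'pics/w14c.png')
c,M=cam('wrist',s);print(s['tcp_pos'])
b=cv2.inRange(p[100:220,200:340],(0,120,150),(110,255,255));ys,xs=np.nonzero(b);print(xs.mean()+200,ys.mean()+100,len(xs));q=atz(c,M,xs.mean()+200,ys.mean()+100,126);print(q)
E
```

```text
[[[161.9, 41.4, -27.9], -0.03]]
time: 26.58
tcp_pos: [507.0, -60.1, 189.6]
tool_rot: [0.706, 0.708, 0.005, 0.012]
contact_force: [-0.2, 0.1, 0.4]
finger_gap: 30.4
[506.98443228 -60.10637246 189.56303579]
265.7885462555066 173.8281938325991 454
[475.95844463 -36.47260137 126.        ]
```

View pics/w14c.png

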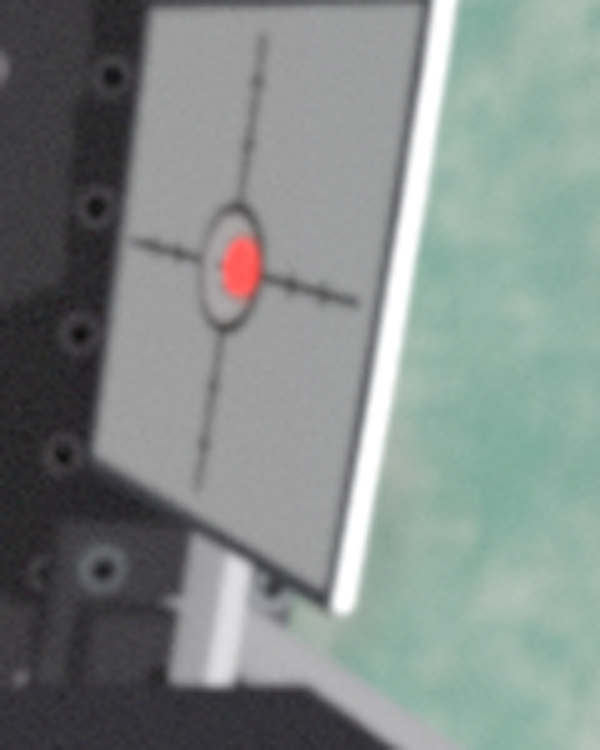

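The spot (241,267) is about 3.4 mm above the ring centre (232,267), and its sideways position is good. I'll trim yellow by about +0.21 rad.

```bash
python3 - <<'E'
from h import *
rows([(475,-34.5,180,-1.22),(475,-34.5,118,-1.22)])
E
python3 -m inch '[[[8,-10,0],0.18],[[16,-20,0],0.36],[[25,-32,0],0.54],[[25.5,-32,0],0.72],[[25.5,-32,0],0.9],[[25.5,-32,0],1.08],[[25.5,-32,5],1.22],[[25.5,-32,10],1.22],[[25.5,-32,10],1.22]]' 0.3 12; python3 - <<'E'
from h import *
s=ctrl.observe();p,d=viewer.capture('wrist');cv2.imwrite('pics/w15.png',p)
rows([(475,-34.5,118,0)])
Rm=R.from_quat(s['tool_rot']).as_matrix();print(np.degrees(np.arctan2(Rm[1,0],Rm[0,0])),s['tcp_pos'])
c,M=cam('wrist',s);b=cv2.inRange(p[150:270,270:350],(0,120,150),(110,255,255));ys,xs=np.nonzero(b);print(xs.mean()+270,ys.mean()+150,len(xs),atz(c,M,xs.mean()+270,ys.mean()+150,126))
E
```

```text
[[[26.1, -32.0, 8.5], 1.22], [[26.7, -33.4, 70.5], 1.22]]
time: 27.75
tcp_pos: [474.6, -35.6, 178.0]
tool_rot: [0.984, 0.176, 0.01, 0.006]
contact_force: [0.2, -0.9, 0.0]
finger_gap: 26.2
[[[-0.5, -1.9, 60.2], 0]]
20.287189473859918 [474.64658204 -35.60191981 177.99056018]
315.8920704845815 212.4977973568282 454 [476.01097381 -36.42513587 126.        ]
```

View pics/w15.png

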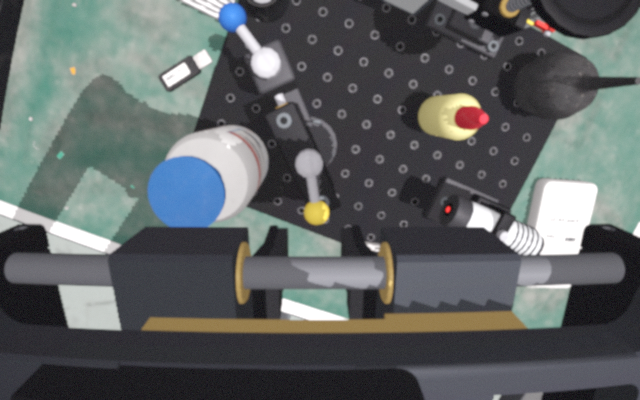

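```bash
python3 -m inch '[[[0,-0.5,25],0],[[0,-0.8,48],0],[[0,-0.8,60],0],[[0,-0.8,60],0]]' 0.3 12;  python3 -m inch '[[[0,0,0],0],[[0,0,0],0],[[0,0,0],0],[[0,0,0],0]]' 0 12; python3 -m inch '[[[0.2,3.2,0],-0.1],[[0.7,6.8,0],-0.21],[[0.7,6.8,0],-0.21],[[0.7,6.8,0],-0.21]]' 0 12; python3 -m inch '[[[0,0,0],0],[[0,0,0],0],[[0,0,-30],0],[[0,0,-60],0],[[0,0,-70],0]]' 0.3 12; python3 - <<'E'
from h import *
s=ctrl.observe();Rm=R.from_quat(s['tool_rot']).as_matrix();a=np.arctan2(Rm[1,0],Rm[0,0])
rows([(510,-60,190,np.deg2rad(93)-a)])
E
```

```text
time: 28.3
tcp_pos: [475.3, -35.2, 117.6]
tool_rot: [0.984, 0.176, 0.009, 0.006]
contact_force: [-0.4, -0.4, 0.4]
finger_gap: 25.9
time: 28.8
tcp_pos: [476.0, -35.9, 118.5]
tool_rot: [0.984, 0.176, 0.01, 0.007]
contact_force: [-0.9, -5.2, 3.9]
finger_gap: 14.6
time: 29.3
tcp_pos: [479.5, -41.8, 118.7]
tool_rot: [0.961, 0.277, 0.01, 0.008]
contact_force: [4.1, -0.8, -1.3]
finger_gap: 14.5
time: 29.92
tcp_pos: [478.7, -41.3, 190.6]
tool_rot: [0.961, 0.277, 0.011, 0.009]
contact_force: [0.1, -0.2, 0.1]
finger_gap: 26.1
[[[16.5, 32.5, 1.6], np.float64(-1.061)]]
```

```bash
python3 -m inch '[[[5,10,0],-0.18],[[10,20,0],-0.36],[[16.5,32.5,0],-0.54],[[16.5,32.5,0],-0.72],[[16.5,32.5,0],-0.9],[[16.5,32.5,0],-1.06],[[16.5,32.5,0],-1.06],[[16.5,32.5,0],-1.06]]' 0.3; python3 - <<'E'
from h import *
import pickle
s=ctrl.observe();p,d=viewer.capture('wrist');pickle.dump((s,p,d),open('w16.pkl','wb'))
cv2.imwrite('pics/w16.png',p);crop(p,430,90,550,240,5,'pics/w16c.png');print(s['tcp_pos'],s['contact_force'])
E
```

```text
time: 30.92
tcp_pos: [509.6, -59.8, 191.0]
tool_rot: [0.69, 0.724, 0.005, 0.013]
contact_force: [-0.5, 0.3, 0.7]
finger_gap: 26.2
[509.60987843 -59.83132251 190.99244804] [-0.5496299   0.29774146  0.72691029]
```

View pics/w16c.png

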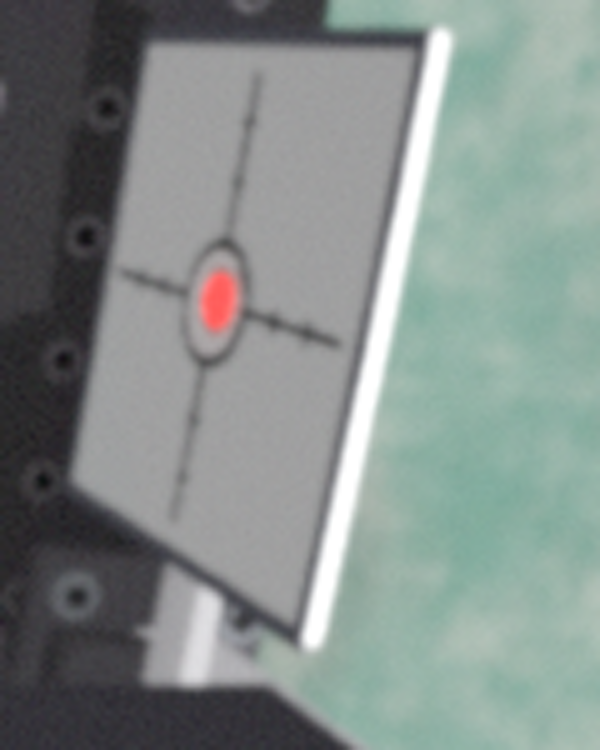

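View pics/w16.png

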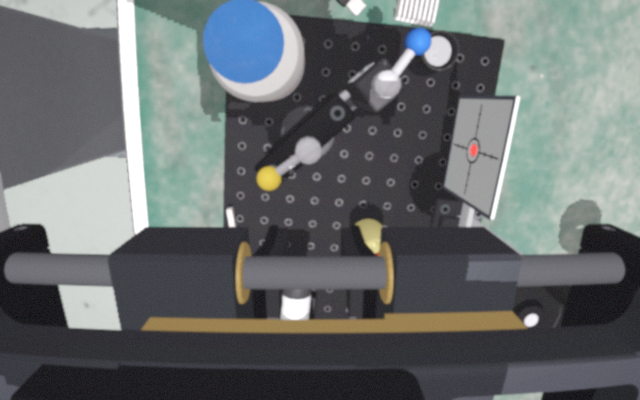

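The spot (219,301) is about 1 mm from the ring centre (215,302), wholly inside. The robot is clear and touching nothing, and the bystanders are where they were.

```bash
python3 - <<'E'
from bench import ticket
print(ticket.sign_off())
E
```

```text
the job is handed in; nothing more can be done
None
```

The laser is lined up and the job is handed in at about 31 s of the 58 allowed. The pointer is level with the red index and the red spot is wholly inside the ring.

- **Handwheel:** I cranked it anticlockwise about 1.7 turns in all. On the long turn the peg slipped out of the grip once near the end; I regripped and carried on.
- **Levers:** I turned yellow about −1.28 rad and then blue about +1.05 rad, which put the spot inside the ring.
- **Correction after the levers:** A second view put the pointer 1.5–2 mm above the index centre, by a measurement good only to about 1 mm. I cranked another 48° or so, lowering it about 1.7 mm, and trimmed yellow by +0.21 rad. So the final order is still wheel first, then lever.

**Last checks:**
- The pointer sat roughly 0.6 mm above the index centre (±1 mm, against 3 mm allowed). My views disagreed by 1–2 mm earlier, which is why I corrected it.
- The spot was about 1 mm from the ring's centre (5 mm allowed).
- The gripper was open and clear of everything. The bottles and other things visible in my last picture were where they had been; the gripper hid the rest of the board. I saw no contact with the mirror, card or carriage.

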